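# Fit up an aluminium angle in the welding jig and hold it for tacking

### The job

The setting block left standing against the stop block of the welding jig is no longer needed: put it back upright and fully down into its own storage pocket, the one it fits snugly and whose label bears its three dots, and let go of it. Then fit the aluminium angle into the corner of the jig, back of its upright leg on the fence, other leg flat on the jig plate, end butted to the stop block, and hold it there for tacking: with the fingertips in its inside corner, one firm diagonal push (around 10 N each way) that presses it against the fence and down on the plate together. Finish while still pushing, and leave all other things where they are.

Things in the scene. Friction and masses are not known exactly. Their poses are not given: they have to be found in the camera images.
- jig: Welding jig: grey drilled plate 240 x 320 mm, 16 mm thick, fixed on the table, with a steel fence and stop block bolted on. Origin: centre of its underside, on the table. x points across the plate to the fence (roughly away from the robot), y along the fence to the stop block, z up. In this frame the fence's face is the plane x = +60 mm, the stop block's face the plane y = +100 mm.
- plate: The jig's plate itself; same origin and axes as the jig. Its top, on which the angle must lie, is at z = 16 mm.
- fence: The fence: steel bar 22 mm thick, 240 mm long (along y), 32 mm high. Origin: in its face towards the angle, mid-length, on the plate's top. x points into the fence (away from the angle), y along it to the stop block, z up.
- stop_block: Stop block: steel, 95 (x) by 36 (y) by 30 mm high, at the fence's +y end; it reaches 73 mm out in front of the fence's face. Origin: in its face towards the angle, mid-length, on the plate's top. y points into the block (away from the angle); axes parallel to the jig's.
- angle: Workpiece: loose aluminium L profile 50 x 50 x 8 mm, 130 mm long (y), 0.21 to 0.34 kg; slides on the plate if pushed (friction about 0.3). Origin: outer heel edge (back of upright leg, underside), mid-length. Upright leg x -8..0, z 0..50; flat leg x -50..-8, z 0..8 mm; inside corner open to -x. Starts on the plate, up to 0.3 rad askew, 35-110 mm short of the fence. Fitted: axes parallel to the jig's, origin at fence face.
- angle_end (a point): The angle's end that must butt the stop block: on the heel edge at the angle's y = +65 mm, underside.
- setting_block: Loose steel setting block 24 (x) by 38 (y) by 60 mm high, 0.36 to 0.48 kg, three punched dots on top. Origin: centre of its underside. Starts upright on the jig plate, one 24 x 60 mm side within 2 mm of the stop block's face, its y along the fence; gap to the fence's face 28 to 44 mm. Pinch it across the 24 mm.
- pocket_38: The setting block's own pocket, one of four wooden pockets (each 66 x 60 x 36 mm outside) in a row on a tray left of the jig, their order varies. Opening 28 (x) by 42 mm (y), 28 mm deep; three-dot label on its -x rim. Origin: under the opening's centre, 4 mm above the table; floor at z = +8 mm, rim at +36 mm. y along the row, x roughly away from the robot. A half turn of the block is the same.
- pocket_48: A wrong pocket for this job, empty: opening 28 (x) by 52 mm (y), label with four dots. Outside size, origin and axes as pocket_38.
- block_18: Stored setting block 24 x 18 x 60 mm standing in its own pocket (opening 22 mm, one dot) and just as deep; bystander. Origin: centre of underside.
- block_28: Stored setting block 24 x 28 x 60 mm standing in its own pocket (opening 32 mm, two dots) and just as deep; bystander. Origin: centre of underside.
- tube_offcut: Offcut of square steel tube, 30 x 30 x 90 mm, lying along its x beyond the jig; bystander.
- wire_brush: Small wire brush, 190 mm long, lying to the right of the jig; bystander.
- spray_can: Spray can, 64 mm across, 180 mm high, standing at the back left; bystander.
- magnet_square: Grey triangular magnetic welding square, 100 x 100 x 20 mm, lying behind the pocket row; bystander.
- tape_measure: Tape measure, 65 x 36 x 62 mm, standing to the right of the jig; bystander.
Things that resemble listed ones, but are neither listed nor needed, are in the scene too. What is shaped like the pocket_38 but blue is not meant.

How it is judged:
By the outcome, as a careful person would: the job done as asked, in the order asked, and still so for the second after the job is handed in, while the arm keeps its last pose, push and grip.
It also fails if it takes over 72 s, if anything falls off the work surface, if the arm or the gripper's body presses on something with over 40 N, if the wrist force passes 120 N, or if a joint passes its speed limit or range.

### The arm

A 7-joint arm with a two-finger parallel gripper is mounted at the origin on the work surface. World frame = base frame: x ahead of the robot, y to its left, z up, the work surface at z = 0. Lengths are in m, angles in rad, forces in N, time in s.
With the tool pointing down it reaches from about 0.4 to 0.85 m from the base axis. Payload 4.5 kg.
Tool frame: the origin (TCP) lies on the centre line of the jaws, within the pads' length; the fingertips stand 14 mm ahead of it and the grasp point (between the pads) lies 5 mm behind it; y points along the fingers, z is the direction in which the jaws open and shut, and the axes are right-handed (so a half turn about y gives the same grasp; the last joint's range is limited). The gripper opens to 88 mm and grips with 3 to 60 N. Pads are 18 mm wide; open, the fingers measure 123 mm over their backs; the gripper's body (75 mm by 187 mm) begins 45 mm behind the grasp point.
Start: joints at [1.354, 0.689, -0.195, 1.565, 0.157, 0.902, -0.215], TCP at [0.155, -0.605, 0.253] pointing down, gripper open.
Joint ranges: [-3.01, 3.01], [-0.46, 2.08], [-1.47, 1.51], [0.13, 2.56], [-1, 4.14], [0.04, 2.09], [-2.66, 2.66]. Speed limits (rad/s): [2.57, 2.57, 3.14, 3.14, 3.14, 3.14, 3.14].

### API

Orientations are given as a unit quaternion [x, y, z, w].
In Python, from plant import get_state, imaging, job gives the robot as it stands.
- The arm moves only by the tool send_rows, never from a script. Its argument "motion" is a list that holds one entry, the list of rows, each a list of 7 numbers: the turn, a rotation vector about the tool's x, y, z scaled (see below), then the shift along the tool's x, y, z scaled (see below), then the gripper's target within -1 to 1 (shut at 1, half-way at 0, fully open at -1). In form: [[[rx, ry, rz, tx, ty, tz, gripper], ...]]. A call has exactly 5 rows; each row shifts and turns the commanded pose from where the row before left it, along the tool's axes as they then stand; what a row does not reach is not made up. The controller multiplies each number of a shift by 0.02 m and each number of a turn by 0.08 rad. A row lasts 1/12 s, in which the tool goes at most 41.7 mm and 7.16 degrees, less where a joint would pass 70% of its speed; a pose out of reach is approached as far as the arm can. A call with a number of a shift or a turn outside -1 to 1 is refused whole. A call with a gripper value outside its range is refused whole. The fingers move at their own pace and stop on an object; "force" is the grip in N (left out, the last holds). Time passes only in rows, so rows that do not move let the fingers close, or fill a call up. It gives the time, the measured TCP pose, the force and the opening at its end, in the units of the state.
- get_state(): the state, without advancing time (a new reading comes with each control period).
- imaging.snapshot(name): name is "side" or "top"; returns a dict with "img" (420x560x3 uint8, red, green, blue), "camera_matrix" (3x3 intrinsics, pixels), "dist_coeffs" ([k1, k2, p1, p2, k3] as OpenCV has them; the pictures are not rectified), "R" (3x3) and "t" (3): a world point X has camera coordinates R X + t. Camera axes: x right, y down, z forward; pixel columns grow to the right and rows downward; lengths in m; the calibration is good to about 2 mm. A picture is of the moment at which its call begins. There is no depth.
- job.finish_job(): hands the job in, once; it reports no verdict.
The state is a dict: "clock": time; "q": joint angles; "qd": joint speeds; "joint_torque": joint torques, N m; "tool_pos": TCP position; "eef_rot": TCP orientation; "contact_force": force on the tool from outside, world axes, zero at the start; "moment": the same for the moment, N m; "opening": opening from 0.0 (shut) to 1.0 (fully open).
Only numpy, scipy, OpenCV 4.12 (cv2) and the standard library are available. Lean on these libraries where they do the work, as an engineer would, in place of code of your own. Each camera call takes 0.05 s, during which the arm holds its last target.

## Working session

There is one attempt and no reset: what is moved stays moved. The work goes in short steps, Python scripts to look and compute and a tool call to move; the robot and the scene stay as the last step left them, time stands still between calls to the robot, and variables do not carry over. Pictures are saved under pics/ and viewed, and the job is handed in when it is done.

Besides the shell and the picture viewer there is one more tool, called as a command line: name --argument value ..., lists and objects as JSON in quotes. send_rows: Moves the arm, as the interface text tells. Its arguments: {"type":"object","properties":{"motion":{"type":"array"},"force":{"type":"number"}},"required":["motion"]}

```bash
mkdir -p pics; cat > h.py <<'E'
import numpy as np,cv2
from plant import get_state, imaging, job
def snap(n,f):
    s=imaging.snapshot(n); cv2.imwrite('pics/'+f+'.png',s['img'][:,:,::-1]); np.savez('pics/'+f+'.npz',**s); return s
def load(f): return dict(np.load('pics/'+f+'.npz'))
def ray(s,p,z):
    u=cv2.undistortPoints(np.array(p,float).reshape(-1,1,2),s['camera_matrix'],s['dist_coeffs']).reshape(-1,2)
    d=np.c_[u,np.ones(len(u))]@s['R']; c=-s['R'].T@s['t']
    return c+d*((z-c[2])/d[:,2])[:,None]
def proj(s,X): return cv2.projectPoints(np.array(X,float).reshape(-1,1,3),cv2.Rodrigues(s['R'])[0],s['t'],s['camera_matrix'],s['dist_coeffs'])[0].reshape(-1,2)
def crop(f,x0,y0,x1,y1,k,o):
    cv2.imwrite('pics/'+o+'.png',cv2.resize(cv2.imread('pics/'+f+'.png')[y0:y1,x0:x1],None,fx=k,fy=k,interpolation=cv2.INTER_CUBIC))
E
python3 - <<'E'
from h import *
for n in('top','side'):
    s=snap(n,n+'1'); print(n,-s['R'].T@s['t']); print(s['R'].round(2))
st=get_state()
for k in st: print(k,np.round(st[k],3))
E
```

```text
top [ 0.38425557 -0.05925022  1.10233745]
[[ 0.02 -1.   -0.01]
 [-0.98 -0.02 -0.2 ]
 [ 0.2   0.01 -0.98]]
side [0.45175944 1.02813507 0.74686656]
[[-0.99 -0.13  0.02]
 [-0.09  0.53 -0.85]
 [ 0.1  -0.84 -0.53]]
clock 0.1
q [ 1.354  0.69  -0.195  1.566  0.157  0.902 -0.215]
qd [ 0.    -0.002 -0.002 -0.001 -0.002  0.     0.   ]
joint_torque [-4.0000e-03 -5.2849e+01 -1.2720e+00 -1.5384e+01 -5.3000e-02  2.0000e-03
  0.0000e+00]
tool_pos [ 0.155 -0.605  0.252]
eef_rot [-0.089  0.702 -0.701  0.088]
contact_force [-0.114  0.471 -0.265]
moment [ 0.058 -0.042 -0.008]
opening 0.999
```

View pics/top1.png

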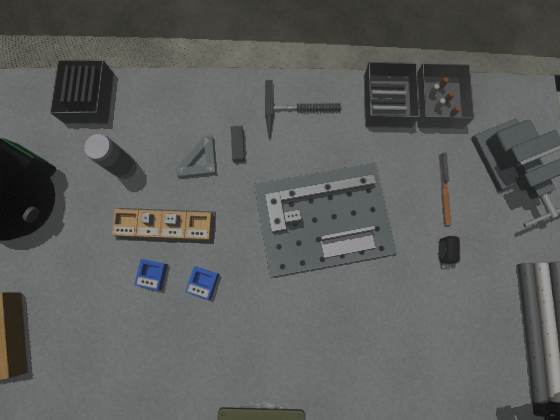

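View pics/side1.png

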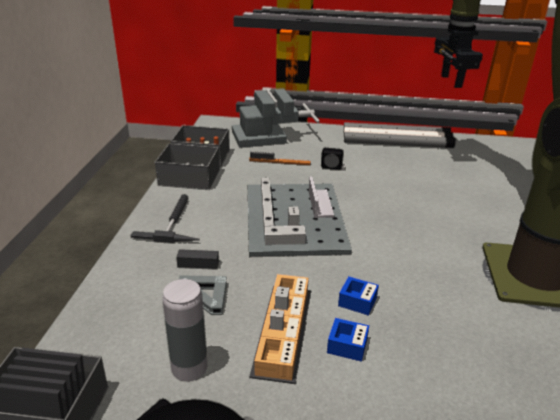

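```bash
python3 - <<'E'
from h import *
crop('top1',105,200,225,305,6,'c1'); crop('top1',250,160,400,280,5,'c2'); crop('side1',240,260,390,385,5,'c3')
crop('side1',235,165,360,260,6,'c4')
E
```

```text
(no output)
```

View pics/c1.png

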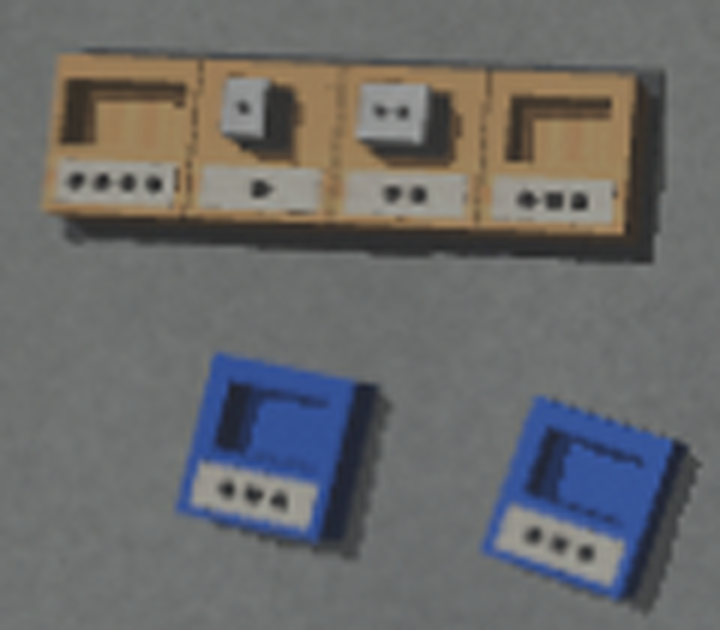

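View pics/c2.png

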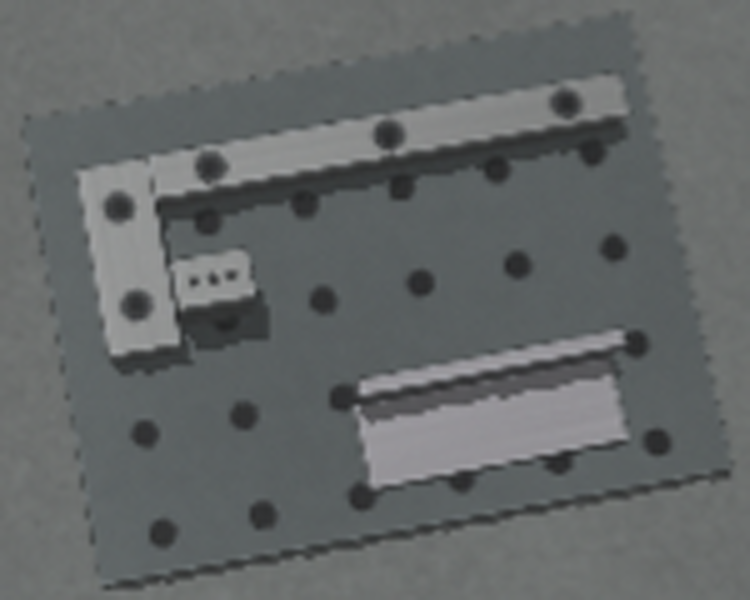

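View pics/c3.png

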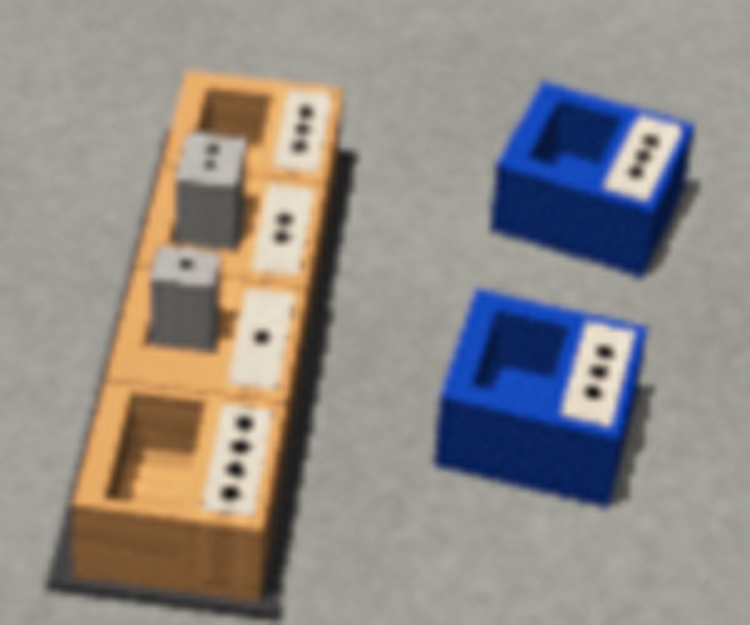

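View pics/c4.png

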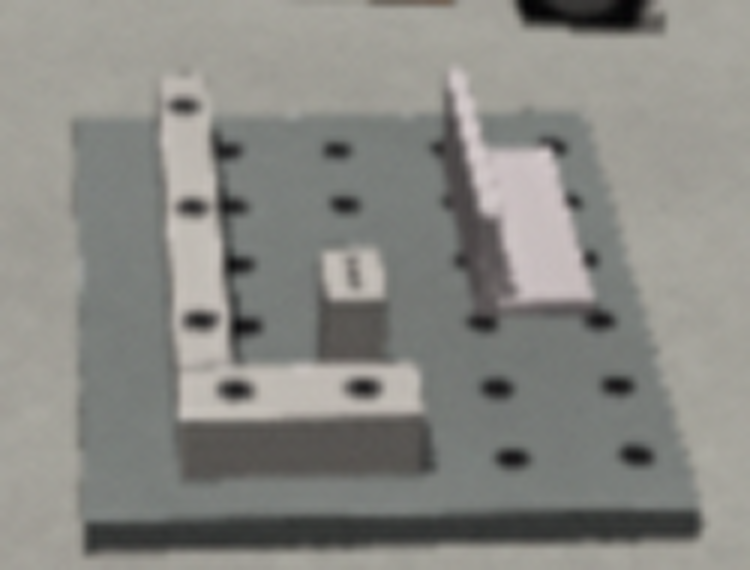

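```bash
cat > m.py <<'E'
from h import *
s=load('top1')
def C(p,k,o): return (np.array(p,float)+.5)/k-.5+np.array(o)
def T(name,p,z,k=5,o=(250,160)):
    X=ray(s,C(p,k,o),z); print(name,(X[:,:2]*1000).round(1).tolist()); return X[:,:2]
print(s['camera_matrix'])
P=T('plate',[(25,118),(632,12),(730,470),(103,587)],.016)
print('centre',P.mean(0), 'edges',np.linalg.norm(np.roll(P,-1,0)-P,axis=1))
for a,b in((0,1),(3,2),(3,0),(2,1)):
    d=P[b]-P[a]; print(np.degrees(np.arctan2(d[1],d[0])))
B=T('block',[(172,262),(247,250),(256,297),(183,309)],.076); print(B.mean(0),np.linalg.norm(np.roll(B,-1,0)-B,axis=1))
T('stop',[(80,172),(152,157),(180,345),(112,355)],.046)
F=T('fence',[(158,198),(627,117)],.048); d=F[0]-F[1]; print(np.degrees(np.arctan2(d[1],d[0])))
A=T('angtop',[(360,380),(624,330),(628,343),(362,396)],.066); d=A[0]-A[1]; print(np.degrees(np.arctan2(d[1],d[0])),np.linalg.norm(d))
G=T('angflat',[(372,487),(627,438)],.024);d=G[0]-G[1]; print(np.degrees(np.arctan2(d[1],d[0])),np.linalg.norm(d))
R=T('row',[(57,53),(637,72),(627,233),(43,212)],.04,6,(105,200)); print(R.mean(0),np.linalg.norm(np.roll(R,-1,0)-R,axis=1))
T('open38',[(512,96),(612,98)],.04,6,(105,200))
T('sep',[(488,72),(476,220)],.04,6,(105,200))
E
python3 m.py
```

```text
[[436.61550898   0.         283.32845551]
 [  0.         436.61550898 202.66947519]
 [  0.           0.           1.        ]]
plate [[651.0, 30.7], [713.3, -281.7], [477.6, -325.7], [414.5, -15.5]]
centre [ 0.56409197 -0.14805791] edges [0.31853707 0.23980021 0.31650297 0.24097392]
-78.7239775735524
-78.50850915394028
11.055375008964608
10.567732515049109
block [[566.8, -46.9], [573.3, -82.6], [550.6, -87.2], [544.2, -52.6]]
[ 0.55874034 -0.06732627] [0.03630068 0.02311512 0.03520943 0.02329584]
stop [[616.6, -0.0], [624.9, -35.5], [531.1, -51.3], [525.6, -18.2]]
fence [[603.7, -39.0], [649.2, -271.4]]
101.07112618074817
angtop [[513.1, -137.6], [539.5, -264.2], [533.2, -266.0], [505.5, -138.6]]
101.76519835259938 0.1292971711076657
angflat [[465.5, -146.9], [491.8, -273.0]]
101.79998130467779 0.12879248444567398
row [[574.1, 380.0], [570.8, 135.2], [504.0, 135.8], [507.3, 379.6]]
[0.53904427 0.25763981] [0.24484273 0.06684131 0.24376914 0.06687396]
open38 [[559.8, 186.6], [559.7, 145.0]]
sep [[569.6, 197.2], [508.0, 198.3]]
```

```bash
python3 - <<'E'
from h import *
crop('top1',182,205,220,245,15,'c5'); crop('side1',262,270,317,320,13,'c6')
E
```

```text
(no output)
```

View pics/c5.png

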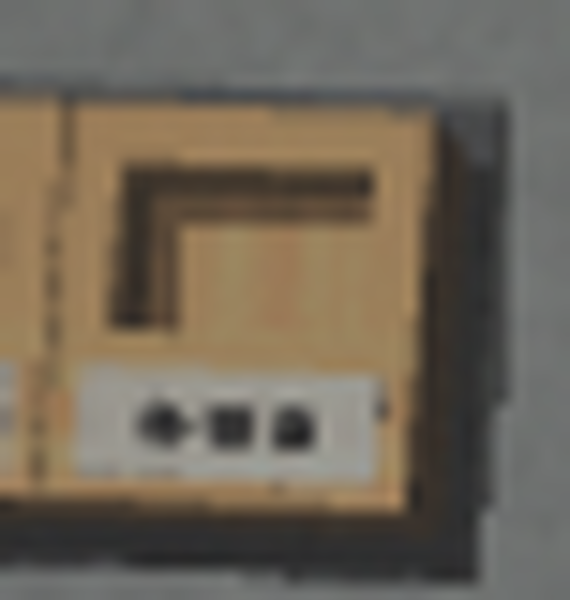

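View pics/c6.png

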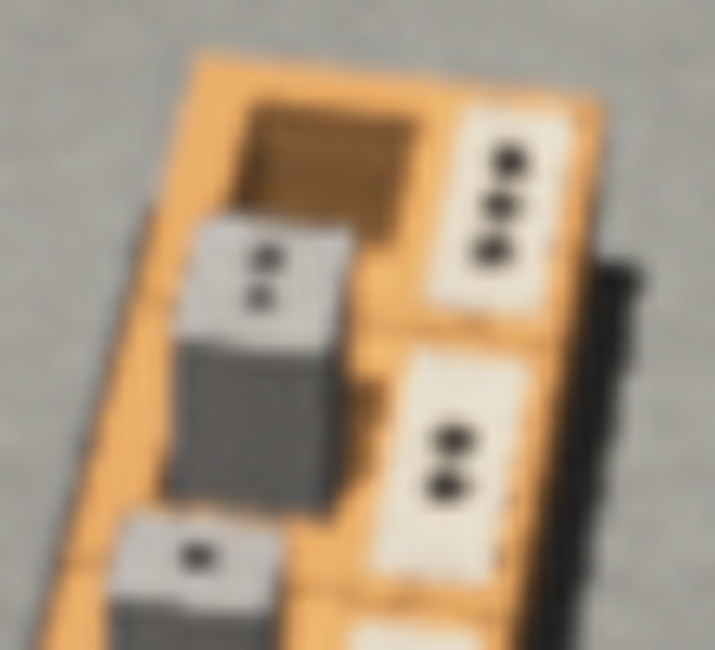

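```bash
python3 - <<'E'
from h import *
t=load('top1'); s=load('side1')
def C(p,k,o): return (np.array(p,float)+.5)/k-.5+np.array(o)
def T(S,name,p,z,k,o): print(name,(ray(S,C(p,k,o),z)[:,:2]*1000).round(1).tolist())
T(t,'t open',[(122,165),(375,168),(107,327)],.04,15,(182,205))
T(t,'t outer',[(75,103),(435,108),(408,512),(38,490)],.04,15,(182,205))
T(s,'s open',[(248,103),(415,112)],.04,13,(262,270))
T(s,'s outer',[(195,55),(607,97),(560,340),(140,295)],.04,13,(262,270))
T(s,'s label',[(465,103),(578,110),(540,318),(425,310)],.04,13,(262,270))
# side view jig from c4 k=6 off 235,165
T(s,'s stop',[(182,372),(418,365),(425,413),(182,417)],.046,6,(235,165))
T(s,'s block',[(322,250),(383,250),(385,298),(322,298)],.076,6,(235,165))
T(s,'s plate',[(75,120),(583,113),(700,512),(85,522)],.016,6,(235,165))
T(s,'s can top',[(182,292)],.18,1,(0,0)); T(t,'t can',[(97,147)],.18,1,(0,0))
E
```

```text
t open [[559.9, 187.2], [560.2, 145.1], [532.8, 188.1]]
t outer [[570.1, 195.7], [570.4, 135.7], [503.3, 136.6], [505.7, 197.8]]
s open [[557.1, 151.4], [530.5, 149.4]]
s outer [[567.2, 140.6], [500.5, 140.8], [502.2, 200.9], [567.2, 200.5]]
s label [[522.9, 145.9], [504.8, 144.8], [505.7, 196.3], [523.4, 197.2]]
s stop [[618.4, -23.9], [527.4, -44.2], [521.4, -10.9], [613.4, 7.1]]
s block [[570.3, -75.6], [546.2, -79.7], [541.6, -43.8], [565.8, -39.7]]
s plate [[708.3, -270.7], [475.3, -318.0], [412.7, -4.7], [645.5, 39.8]]
s can top [[686.7, 386.2]]
t can [[688.7, 375.7]]
```

```bash
cat > go.py <<'E'
from h import *
from scipy.spatial.transform import Rotation as Ro
def plan(x,y,z,yaw):
    """yaw: direction of tool z axis in the plane, degrees; tool y down"""
    st=get_state(); R0=Ro.from_quat(st['eef_rot'])
    zt=np.array([np.cos(np.radians(yaw)),np.sin(np.radians(yaw)),0]); yt=np.array([0,0,-1.]); xt=np.cross(yt,zt)
    Rt=Ro.from_matrix(np.c_[xt,yt,zt])
    rv=(R0.inv()*Rt).as_rotvec(); d=np.array([x,y,z])-st['tool_pos']
    print('t',st['clock'],'pos',np.round(st['tool_pos'],4),'zaxis yaw',np.degrees(np.arctan2(R0.as_matrix()[1,2],R0.as_matrix()[0,2])).round(2),'open',round(float(st['opening']),3),'F',np.round(st['contact_force'],1),'M',np.round(st['moment'],2))
    print('turn units',(rv/.08).round(3)); print('shift units now',(R0.inv().apply(d)/.02).round(2),' after turn',(Rt.inv().apply(d)/.02).round(3))
if __name__=='__main__':
    import sys; plan(*map(float,sys.argv[1:5]))
E
python3 go.py .559 -.067 .25 11;python3 go.py .559 -.067 .25 191; python3 -c "
from h import *;from scipy.spatial.transform import Rotation as R;print(R.from_quat(get_state()['eef_rot']).as_matrix().round(3))"
```

```text
t 0.1 pos [ 0.1549 -0.6049  0.252 ] zaxis yaw -75.63 open 0.999 F [-0.1  0.5 -0.3] M [ 0.06 -0.04 -0.01]
turn units [ 1.7000e-02 -1.8899e+01 -1.4000e-02]
shift units now [-26.25   0.13 -21.04]  after turn [-22.548   0.099  24.965]
t 0.1 pos [ 0.1549 -0.6049  0.252 ] zaxis yaw -75.63 open 0.999 F [-0.1  0.5 -0.3] M [ 0.06 -0.04 -0.01]
turn units [1.4000e-02 2.0371e+01 1.8000e-02]
shift units now [-26.25   0.13 -21.04]  after turn [ 22.548   0.099 -24.965]
[[-0.969 -0.001  0.248]
 [-0.248  0.002 -0.969]
 [ 0.    -1.    -0.002]]
```

```bash
cat > arc.py <<'E'
from h import *
import sys
from scipy.spatial.transform import Rotation as Ro
# straight line with turn about tool y; n calls
def arc(x,y,z,yaw,n):
    st=get_state(); R=Ro.from_quat(st['eef_rot']); p=st['tool_pos']
    y0=np.degrees(np.arctan2(R.as_matrix()[1,2],R.as_matrix()[0,2])); d=(np.array([x,y,z])-p)/n
    a=(yaw-y0+180)%360-180; ry=-np.radians(a)/.08/(5*n)
    print('from',np.round(p,4),y0.round(2),'ry',ry.round(3))
    for i in range(n):
        yw=np.radians(y0+a*(i+.5)/n); zt=np.array([np.cos(yw),np.sin(yw),0]);yt=np.array([0,0,-1.]);xt=np.cross(yt,zt)
        print(i,[round(float(v@d/.02/5),2) for v in(xt,yt,zt)])
if __name__=='__main__': arc(*map(float,sys.argv[1:5]),int(sys.argv[5]))
E
python3 arc.py .559 -.067 .20 11 7
```

```text
from [ 0.1549 -0.6049  0.252 ] -75.63 ry -0.54
0 [-0.81, 0.07, -0.52]
1 [-0.9, 0.07, -0.33]
2 [-0.95, 0.07, -0.13]
3 [-0.96, 0.07, 0.08]
4 [-0.92, 0.07, 0.28]
5 [-0.84, 0.07, 0.47]
6 [-0.72, 0.07, 0.64]
```

send_rows --motion '[[[0, -0.54, 0, -0.81, 0.07, -0.52, 0], [0, -0.54, 0, -0.81, 0.07, -0.52, 0], [0, -0.54, 0, -0.81, 0.07, -0.52, 0], [0, -0.54, 0, -0.81, 0.07, -0.52, 0], [0, -0.54, 0, -0.81, 0.07, -0.52, 0]]]' --force 40

```text
clock: 0.52
tool_pos: [0.2148, -0.5287, 0.2453]
eef_rot: [-0.164, 0.688, -0.688, 0.164]
contact_force: [-0.1, 0.4, 0.7]
opening: 0.641
```

send_rows --motion '[[[0, -0.54, 0, -0.9, 0.07, -0.33, 0], [0, -0.54, 0, -0.9, 0.07, -0.33, 0], [0, -0.54, 0, -0.9, 0.07, -0.33, 0], [0, -0.54, 0, -0.9, 0.07, -0.33, 0], [0, -0.54, 0, -0.9, 0.07, -0.33, 0]]]'

```text
clock: 0.93
tool_pos: [0.2746, -0.4534, 0.2386]
eef_rot: [0.238, -0.666, 0.666, -0.238]
contact_force: [0.8, 0.7, 0.6]
opening: 0.5
```

send_rows --motion '[[[0, -0.54, 0, -0.95, 0.07, -0.13, 0], [0, -0.54, 0, -0.95, 0.07, -0.13, 0], [0, -0.54, 0, -0.95, 0.07, -0.13, 0], [0, -0.54, 0, -0.95, 0.07, -0.13, 0], [0, -0.54, 0, -0.95, 0.07, -0.13, 0]]]'

```text
clock: 1.35
tool_pos: [0.3336, -0.3781, 0.2316]
eef_rot: [0.308, -0.636, 0.636, -0.308]
contact_force: [0.2, -0.4, -0.8]
opening: 0.498
```

send_rows --motion '[[[0, -0.54, 0, -0.96, 0.07, 0.08, 0], [0, -0.54, 0, -0.96, 0.07, 0.08, 0], [0, -0.54, 0, -0.96, 0.07, 0.08, 0], [0, -0.54, 0, -0.96, 0.07, 0.08, 0], [0, -0.54, 0, -0.96, 0.07, 0.08, 0]]]'

```text
clock: 1.77
tool_pos: [0.3932, -0.3025, 0.2246]
eef_rot: [0.375, -0.599, 0.6, -0.375]
contact_force: [0.1, -0.1, -1.4]
opening: 0.499
```

send_rows --motion '[[[0, -0.54, 0, -0.92, 0.07, 0.28, 0], [0, -0.54, 0, -0.92, 0.07, 0.28, 0], [0, -0.54, 0, -0.92, 0.07, 0.28, 0], [0, -0.54, 0, -0.92, 0.07, 0.28, 0], [0, -0.54, 0, -0.92, 0.07, 0.28, 0]]]'

```text
clock: 2.18
tool_pos: [0.4523, -0.227, 0.2176]
eef_rot: [0.437, -0.555, 0.556, -0.438]
contact_force: [0.2, -0.1, -0.9]
opening: 0.5
```

send_rows --motion '[[[0, -0.54, 0, -0.84, 0.07, 0.47, 0], [0, -0.54, 0, -0.84, 0.07, 0.47, 0], [0, -0.54, 0, -0.84, 0.07, 0.47, 0], [0, -0.54, 0, -0.84, 0.07, 0.47, 0], [0, -0.54, 0, -0.84, 0.07, 0.47, 0]]]'

```text
clock: 2.6
tool_pos: [0.5113, -0.1512, 0.2105]
eef_rot: [0.495, -0.505, 0.505, -0.495]
contact_force: [-0.4, 0.1, 0.2]
opening: 0.498
```

send_rows --motion '[[[0, -0.54, 0, -0.72, 0.07, 0.64, 0], [0, -0.54, 0, -0.72, 0.07, 0.64, 0], [0, -0.54, 0, -0.72, 0.07, 0.64, 0], [0, -0.54, 0, -0.72, 0.07, 0.64, 0], [0, -0.54, 0, -0.72, 0.07, 0.64, 0]]]'

```text
clock: 3.02
tool_pos: [0.5705, -0.0755, 0.2034]
eef_rot: [-0.546, 0.449, -0.449, 0.546]
contact_force: [0.7, 0.1, -0.3]
opening: 0.502
```

```bash
python3 go.py .559 -.067 .15 11
```

```text
t 3.0167 pos [ 0.5705 -0.0755  0.2034] zaxis yaw 11.18 open 0.502 F [ 0.7  0.1 -0.3] M [-0.06 -0.1  -0.03]
turn units [-0.002  0.04   0.   ]
shift units now [-0.53  2.67 -0.48]  after turn [-0.527  2.672 -0.482]
```

send_rows --motion '[[[0, 0, 0, -0.1, 0.7, -0.1, 0], [0, 0, 0, -0.1, 0.7, -0.1, 0], [0, 0, 0, -0.1, 0.7, -0.1, 0], [0, 0, 0, -0.1, 0.5, -0.1, 0], [0, 0, 0, -0.1, 0, -0.1, 0]]]'

```text
clock: 3.43
tool_pos: [0.5567, -0.0683, 0.1497]
eef_rot: [0.547, -0.45, 0.448, -0.545]
contact_force: [-0.5, 0.4, -0.4]
opening: 0.5
```

```bash
python3 - <<'E'
from h import *
snap('top','top2');snap('side','side2')
st=get_state();print(st['tool_pos'])
crop('top2',250,140,400,240,5,'d1'); crop('side2',235,135,360,260,5,'d2')
E
```

```text
[ 0.55766829 -0.06807922  0.15161221]
```

View pics/d1.png

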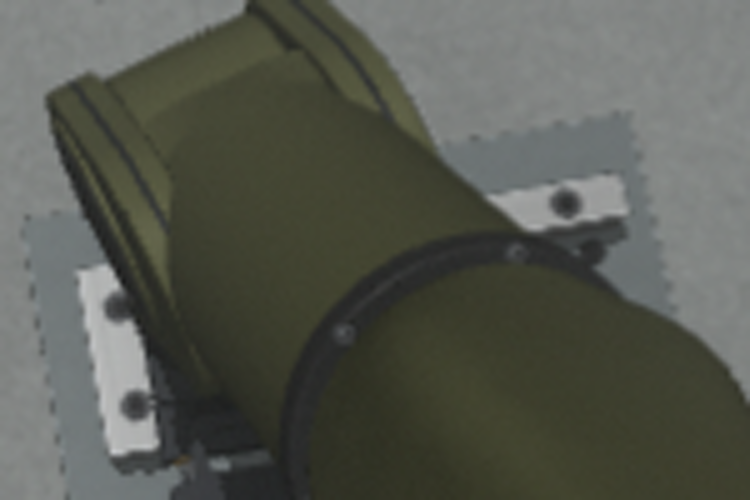

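View pics/d2.png

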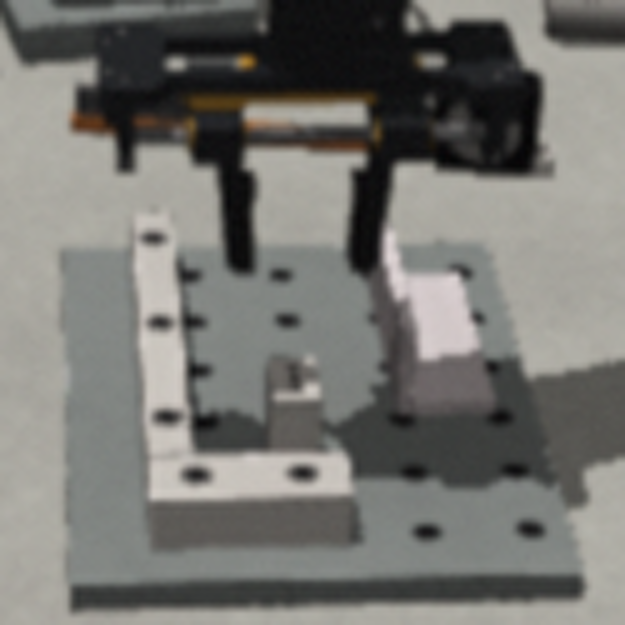

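```bash
python3 - <<'E'
from h import *
from scipy.spatial.transform import Rotation as R
s=load('side2');st=get_state();M=R.from_quat(st['eef_rot']).as_matrix();p=st['tool_pos']
for dz in(-.022,.022):
  for dx in (-.009,.009):
    q=p+M@[dx,.014,dz]; print(dz,dx,(proj(s,q)[0]-[235,135])*5)
E
```

```text
-0.022 -0.009 [343.84881528 262.25579365]
-0.022 0.009 [340.22041686 243.46316777]
0.022 -0.009 [248.85134059 263.36532737]
0.022 0.009 [246.35494375 244.51515212]
```

```bash
python3 go.py .559 -.0672 .063 11.1
```

```text
t 3.5333 pos [ 0.5577 -0.0681  0.1516] zaxis yaw 11.09 open 0.503 F [0.4 0.5 1.2] M [-0.03 -0.13  0.01]
turn units [ 0.011 -0.001 -0.005]
shift units now [-0.03  4.43  0.08]  after turn [-0.03   4.431  0.074]
```

send_rows --motion '[[[0.01, 0, 0, -0.03, 0.9, 0.07, 0], [0, 0, 0, 0, 0.9, 0, 0], [0, 0, 0, 0, 0.9, 0, 0], [0, 0, 0, 0, 0.9, 0, 0], [0, 0, 0, 0, 0.83, 0, 0]]]'

```text
clock: 3.95
tool_pos: [0.5604, -0.068, 0.0632]
eef_rot: [-0.545, 0.449, -0.45, 0.546]
contact_force: [-0.4, 0.1, -0.2]
opening: 0.496
```

send_rows --motion '[[[0, 0, 0, 0, 0, 0, 1], [0, 0, 0, 0, 0, 0, 1], [0, 0, 0, 0, 0, 0, 1], [0, 0, 0, 0, 0, 0, 1], [0, 0, 0, 0, 0, 0, 1]]]' --force 40

```text
clock: 4.37
tool_pos: [0.56, -0.0681, 0.0643]
eef_rot: [-0.545, 0.449, -0.451, 0.546]
contact_force: [-0.9, -0.3, 2.2]
opening: 0.27
```

```bash
python3 go.py .559 -.067 .115 11.1; python3 -c "
from h import *
snap('side','side3');crop('side3',235,165,360,260,6,'e1')"
```

```text
t 4.3667 pos [ 0.56   -0.0681  0.0643] zaxis yaw 10.99 open 0.27 F [-0.9 -0.3  2.2] M [-0.06  0.03  0.03]
turn units [-0.032 -0.024  0.006]
shift units now [-0.06 -2.54 -0.03]  after turn [-0.065 -2.535 -0.038]
```

View pics/e1.png

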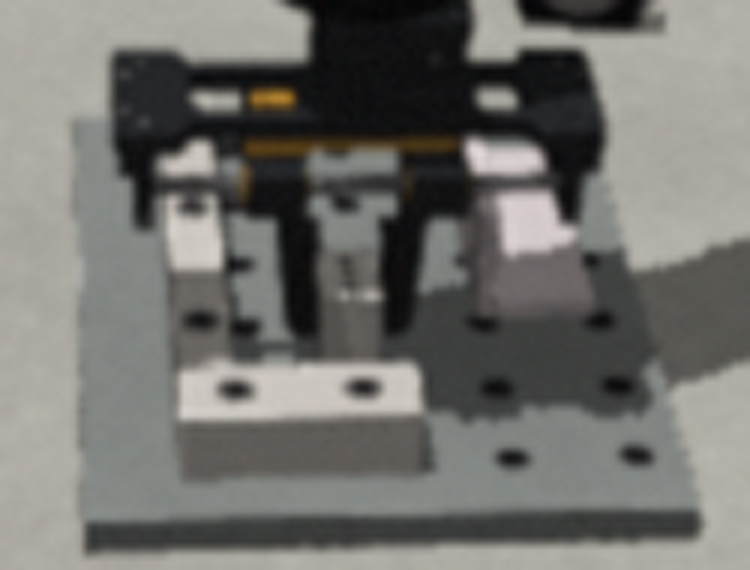

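send_rows --motion '[[[0, 0, 0, 0, -0.4, 0, 1], [0, 0, 0, 0, -0.8, 0, 1], [0, 0, 0, 0, -0.8, 0, 1], [0, 0, 0, 0, -0.8, 0, 1], [0, 0, 0, 0, -0.5, 0, 1]]]'

```text
clock: 4.83
tool_pos: [0.5597, -0.0682, 0.1309]
eef_rot: [-0.545, 0.449, -0.45, 0.546]
contact_force: [0.7, -0.1, -4.0]
opening: 0.267
```

```bash
python3 go.py .559 -.067 .115 11.1; python3 arc.py .5463 .1657 .125 -0.8 3
```

```text
t 4.8333 pos [ 0.5597 -0.0682  0.1309] zaxis yaw 11.0 open 0.267 F [ 0.7 -0.1 -4. ] M [-0.09 -0.16 -0.  ]
turn units [-0.028 -0.023  0.004]
shift units now [-0.06  0.79 -0.03]  after turn [-0.064  0.793 -0.023]
from [ 0.5597 -0.0682  0.1309] 11.0 ry 0.172
0 [-0.78, 0.02, 0.08]
1 [-0.78, 0.02, 0.02]
2 [-0.78, 0.02, -0.03]
```

send_rows --motion '[[[0, 0.17, 0, -0.6, 0.02, 0.08, 1], [0, 0.17, 0, -0.78, 0.02, 0.08, 1], [0, 0.17, 0, -0.78, 0.02, 0.08, 1], [0, 0.17, 0, -0.78, 0.02, 0.08, 1], [0, 0.17, 0, -0.78, 0.02, 0.08, 1]]]'

```text
clock: 5.25
tool_pos: [0.5548, 0.0071, 0.1273]
eef_rot: [-0.53, 0.468, -0.468, 0.53]
contact_force: [0.4, -1.2, -2.8]
opening: 0.265
```

send_rows --motion '[[[0, 0.17, 0, -0.78, 0.02, 0.02, 1], [0, 0.17, 0, -0.78, 0.02, 0.02, 1], [0, 0.17, 0, -0.78, 0.02, 0.02, 1], [0, 0.17, 0, -0.78, 0.02, 0.02, 1], [0, 0.17, 0, -0.78, 0.02, 0.02, 1]]]'

```text
clock: 5.67
tool_pos: [0.5492, 0.085, 0.1252]
eef_rot: [-0.514, 0.486, -0.486, 0.514]
contact_force: [0.0, -0.3, -3.8]
opening: 0.267
```

send_rows --motion '[[[0, 0.17, 0, -0.78, 0.02, -0.03, 1], [0, 0.17, 0, -0.78, 0.02, -0.03, 1], [0, 0.17, 0, -0.78, 0.02, -0.03, 1], [0, 0.17, 0, -0.6, 0.02, -0.03, 1], [0, 0.17, 0, -0.5, 0.02, -0.03, 1]]]'

```text
clock: 6.08
tool_pos: [0.544, 0.1546, 0.1232]
eef_rot: [-0.497, 0.503, -0.503, 0.497]
contact_force: [-0.1, 0.0, -3.6]
opening: 0.269
```

```bash
python3 go.py .5463 .1657 .095 -.8
```

```text
t 6.0833 pos [0.544  0.1546 0.1232] zaxis yaw -0.66 open 0.269 F [-0.1  0.  -3.6] M [-0.02 -0.06  0.02]
turn units [-0.006  0.03  -0.01 ]
shift units now [-0.56  1.41  0.11]  after turn [-0.559  1.412  0.108]
```

send_rows --motion '[[[0, 0.03, 0, -0.3, 0.4, 0.06, 1], [0, 0, 0, -0.26, 0.5, 0.05, 1], [0, 0, 0, 0, 0.5, 0, 1], [0, 0, 0, 0, 0, 0, 1], [0, 0, 0, 0, 0, 0, 1]]]'

```text
clock: 6.5
tool_pos: [0.546, 0.1627, 0.0938]
eef_rot: [0.497, -0.504, 0.504, -0.495]
contact_force: [0.4, -0.5, -3.4]
opening: 0.264
```

```bash
python3 go.py .5463 .1657 .095 -.8;  python3 -c "
from h import *
snap('side','side4');crop('side4',255,245,330,320,8,'e2');snap('top','top4');crop('top4',105,180,225,270,6,'e3')"
```

```text
t 6.5 pos [0.546  0.1627 0.0938] zaxis yaw -0.88 open 0.264 F [ 0.4 -0.5 -3.4] M [-0.05 -0.09 -0.03]
turn units [ 0.022 -0.016  0.026]
shift units now [-0.15 -0.06  0.01]  after turn [-0.149 -0.06   0.012]
```

View pics/e2.png

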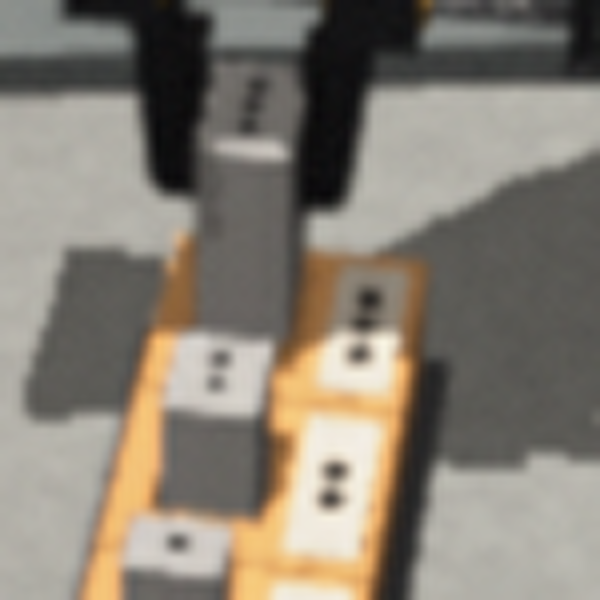

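View pics/e3.png

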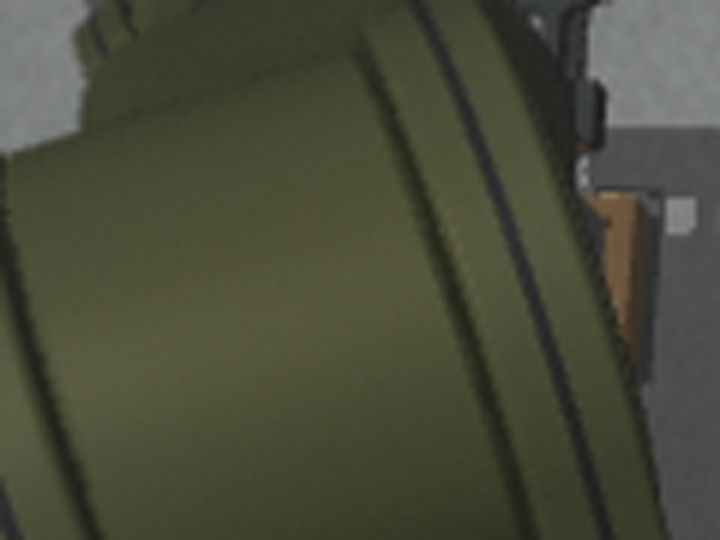

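```bash
python3 - <<'E'
from h import *
t=load('side4')
def C(p,k,o): return (np.array(p,float)+.5)/k-.5+np.array(o)
def T(S,name,p,z,k,o): print(name,(ray(S,C(p,k,o),z)[:,:2]*1000).round(1).tolist())
for z in (.105,.108): T(t,'held',[(200,156),(302,160)],z,8,(255,245))
T(t,'b28',[(166,408),(265,412),(180,333),(275,337)],.072,8,(255,245))
P=[]
for i in range(3):
    P.append(get_state()['tool_pos']); imaging.snapshot('side')
print(np.mean(P,0),np.std(P,0))
E
python3 go.py .5463 .1657 .095 -.8
```

```text
held [[555.1, 191.2], [530.3, 188.8]]
held [[554.6, 195.1], [529.9, 192.7]]
b28 [[554.9, 246.7], [531.6, 244.4], [555.5, 218.8], [532.6, 216.7]]
[0.54695789 0.16348343 0.09514558] [9.45546537e-05 1.78962593e-04 2.07650351e-04]
t 6.75 pos [0.5471 0.1639 0.0955] zaxis yaw -0.87 open 0.268 F [-0.1  0.1 -3.5] M [ 0.01 -0.13 -0.03]
turn units [-0.018 -0.015 -0.002]
shift units now [-0.09  0.02 -0.04]  after turn [-0.092  0.023 -0.041]
```

```bash
python3 - <<'E'
from h import *
crop('side4',272,248,302,280,18,'e4')
t=load('side4')
def C(p,k,o): return (np.array(p,float)+.5)/k-.5+np.array(o)
for n,p,z in(('held',(255,105),.1074),('b28',(219,369),.072)): print(n,ray(t,C([p],8,(255,245)),z)*1000)
E
```

```text
held [[544.09816125 171.64143108 107.4       ]]
b28 [[544.41464343 230.62526099  72.        ]]
```

View pics/e4.png

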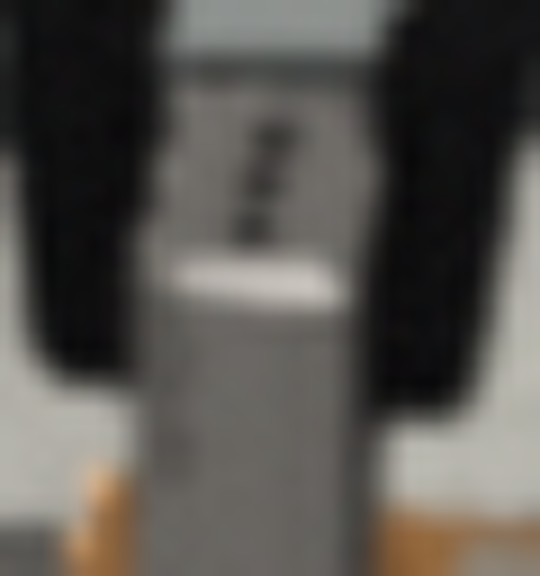

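send_rows --motion '[[[0, 0, 0, 0, 0.1, 0, 1], [0, 0, 0, 0, 0.1, 0, 1], [0, 0, 0, 0, 0.1, 0, 1], [0, 0, 0, 0, 0.1, 0, 1], [0, 0, 0, 0, 0.1, 0, 1]]]'

```text
clock: 7.17
tool_pos: [0.5467, 0.1642, 0.0849]
eef_rot: [0.496, -0.503, 0.504, -0.497]
contact_force: [-0.3, 0.5, -3.5]
opening: 0.268
```

```bash
python3 go.py .5463 .1650 .060 -.8
```

```text
t 7.1667 pos [0.5467 0.1642 0.0849] zaxis yaw -0.82 open 0.268 F [-0.3  0.5 -3.5] M [-0.08 -0.09  0.  ]
turn units [-0.009 -0.005 -0.001]
shift units now [-0.04  1.25 -0.02]  after turn [-0.037  1.245 -0.022]
```

send_rows --motion '[[[0, 0, 0, 0, 0.15, 0, 1], [0, 0, 0, 0, 0.15, 0, 1], [0, 0, 0, 0, 0.15, 0, 1], [0, 0, 0, 0, 0.15, 0, 1], [0, 0, 0, 0, 0.1, 0, 1]]]'

```text
clock: 7.58
tool_pos: [0.5466, 0.1642, 0.0706]
eef_rot: [0.496, -0.503, 0.504, -0.496]
contact_force: [0.4, 0.1, -3.0]
opening: 0.27
```

```bash
python3 go.py .5463 .1650 .060 -.8; python3 -c "
from h import *
snap('side','side5');crop('side5',255,245,330,320,8,'e5')"
```

```text
t 7.5833 pos [0.5466 0.1642 0.0706] zaxis yaw -0.82 open 0.27 F [ 0.4  0.1 -3. ] M [ 0.01 -0.09  0.03]
turn units [-0.004 -0.005  0.002]
shift units now [-0.04  0.53 -0.02]  after turn [-0.04   0.531 -0.016]
```

View pics/e5.png

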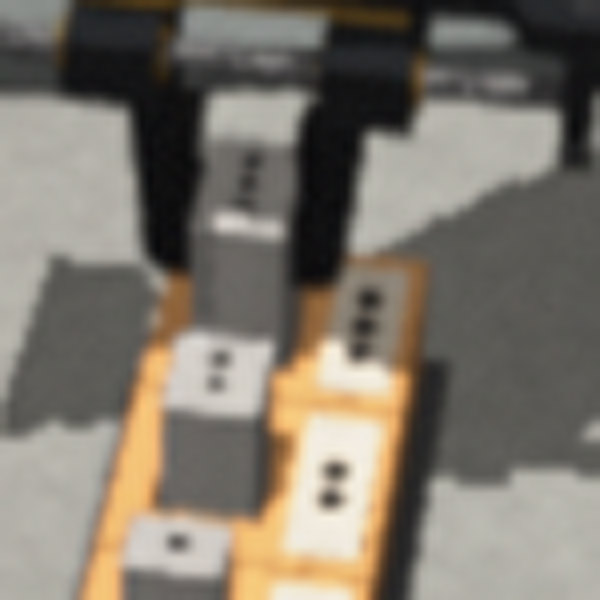

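Block is entering the pocket (top at crop (250,180), low lateral force). Continue down.

send_rows --motion '[[[0, 0, 0, 0, 0.15, 0, 1], [0, 0, 0, 0, 0.15, 0, 1], [0, 0, 0, 0, 0.1, 0, 1], [0, 0, 0, 0, 0.06, 0, 1], [0, 0, 0, 0, 0.05, 0, 1]]]'

```text
clock: 8.05
tool_pos: [0.5467, 0.1643, 0.0607]
eef_rot: [0.496, -0.503, 0.504, -0.497]
contact_force: [0.1, 0.4, -3.4]
opening: 0.267
```

```bash
python3 go.py .5463 .1650 .060 -.8
```

```text
t 8.05 pos [0.5467 0.1643 0.0607] zaxis yaw -0.82 open 0.267 F [ 0.1  0.4 -3.4] M [-0.04 -0.08 -0.01]
turn units [-0.008 -0.004 -0.   ]
shift units now [-0.04  0.04 -0.02]  after turn [-0.037  0.035 -0.021]
```

send_rows --motion '[[[0, 0, 0, 0, 0.04, 0, 1], [0, 0, 0, 0, 0.03, 0, 1], [0, 0, 0, 0, 0.03, 0, 1], [0, 0, 0, 0, 0, 0, 1], [0, 0, 0, 0, 0, 0, 1]]]'

```text
clock: 8.47
tool_pos: [0.5468, 0.1643, 0.0603]
eef_rot: [0.496, -0.503, 0.504, -0.497]
contact_force: [-2.4, -0.5, 8.7]
opening: 0.27
```

```bash
python3 go.py .5463 .1650 .060 -.8
```

```text
t 8.4667 pos [0.5468 0.1643 0.0603] zaxis yaw -0.82 open 0.27 F [-2.4 -0.5  8.7] M [-0.27  0.48 -0.04]
turn units [-0.019 -0.005  0.002]
shift units now [-0.04  0.01 -0.02]  after turn [-0.036  0.014 -0.024]
```

send_rows --motion '[[[0, 0, 0, 0, 0, 0, 0.2], [0, 0, 0, 0, 0, 0, 0], [0, 0, 0, 0, 0, 0, 0], [0, 0, 0, 0, 0, 0, 0], [0, 0, 0, 0, 0, 0, 0]]]'

```text
clock: 8.88
tool_pos: [0.547, 0.1643, 0.0589]
eef_rot: [0.496, -0.503, 0.504, -0.497]
contact_force: [-0.0, -0.1, 0.4]
opening: 0.498
```

send_rows --motion '[[[0, 0, 0, 0, -0.3, 0, 0], [0, 0, 0, 0, -0.6, 0, 0], [0, 0, 0, 0, -1, 0, 0], [0, 0, 0, 0, -1, 0, 0], [0, 0, 0, 0, -0.6, 0, 0]]]'

```text
clock: 9.3
tool_pos: [0.5476, 0.1647, 0.1317]
eef_rot: [0.495, -0.503, 0.504, -0.498]
contact_force: [1.3, -1.0, 0.6]
opening: 0.499
```

```bash
python3 go.py .5463 .1650 .060 -.8; python3 -c "
from h import *
s=snap('side','side6');crop('side6',245,235,330,320,7,'e6')"
```

```text
t 9.3 pos [0.5476 0.1647 0.1317] zaxis yaw -0.83 open 0.499 F [ 1.3 -1.   0.6] M [-0.05 -0.07 -0.03]
turn units [-0.043 -0.006 -0.017]
shift units now [-0.01  3.59 -0.08]  after turn [-0.015  3.587 -0.064]
```

View pics/e6.png

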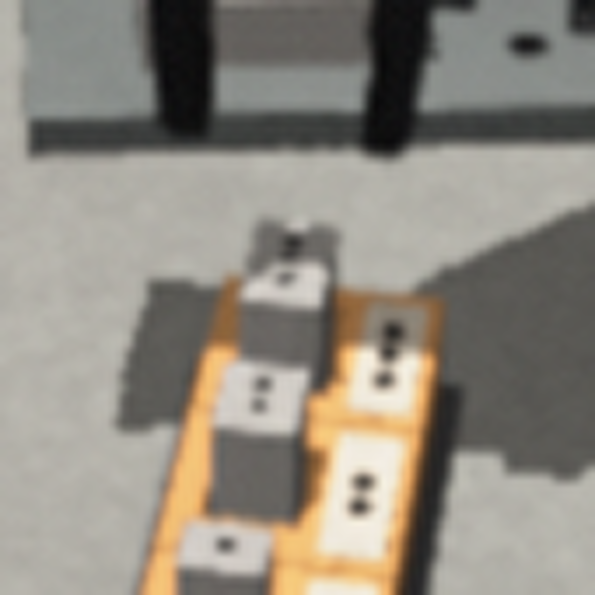

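```bash
python3 arc.py .5228 -.2016 .13 11.8 4
```

```text
from [0.5486 0.1651 0.1334] -0.84 ry -0.138
0 [0.92, 0.01, -0.08]
1 [0.91, 0.01, -0.13]
2 [0.9, 0.01, -0.18]
3 [0.89, 0.01, -0.23]
```

send_rows --motion '[[[0, -0.14, 0, 0.92, 0.01, -0.08, 0], [0, -0.14, 0, 0.92, 0.01, -0.08, 0], [0, -0.14, 0, 0.92, 0.01, -0.08, 0], [0, -0.14, 0, 0.92, 0.01, -0.08, 0], [0, -0.14, 0, 0.92, 0.01, -0.08, 0]]]'

```text
clock: 9.77
tool_pos: [0.5393, 0.0713, 0.1283]
eef_rot: [-0.51, 0.489, -0.49, 0.511]
contact_force: [0.5, 0.1, -0.2]
opening: 0.5
```

send_rows --motion '[[[0, -0.14, 0, 0.91, 0.01, -0.13, 0], [0, -0.14, 0, 0.91, 0.01, -0.13, 0], [0, -0.14, 0, 0.91, 0.01, -0.13, 0], [0, -0.14, 0, 0.91, 0.01, -0.13, 0], [0, -0.14, 0, 0.91, 0.01, -0.13, 0]]]'

```text
clock: 10.18
tool_pos: [0.5322, -0.0204, 0.1272]
eef_rot: [-0.524, 0.475, -0.475, 0.524]
contact_force: [1.1, 0.4, 0.7]
opening: 0.499
```

send_rows --motion '[[[0, -0.14, 0, 0.9, 0.01, -0.18, 0], [0, -0.14, 0, 0.9, 0.01, -0.18, 0], [0, -0.14, 0, 0.9, 0.01, -0.18, 0], [0, -0.14, 0, 0.9, 0.01, -0.18, 0], [0, -0.14, 0, 0.9, 0.01, -0.18, 0]]]'

```text
clock: 10.6
tool_pos: [0.5251, -0.1119, 0.1262]
eef_rot: [-0.537, 0.46, -0.46, 0.537]
contact_force: [0.5, -0.5, -0.1]
opening: 0.503
```

send_rows --motion '[[[0, -0.14, 0, 0.89, 0.01, -0.23, 0], [0, -0.14, 0, 0.89, 0.01, -0.23, 0], [0, -0.14, 0, 0.89, 0.01, -0.23, 0], [0, -0.14, 0, 0.89, 0.01, -0.23, 0], [0, -0.14, 0, 0.89, 0.01, -0.23, 0]]]'

```text
clock: 11.02
tool_pos: [0.5179, -0.2036, 0.1252]
eef_rot: [-0.549, 0.445, -0.445, 0.55]
contact_force: [-0.1, -0.3, 0.3]
opening: 0.499
```

```bash
python3 - <<'E'
from h import *
snap('top','top7');snap('side','side7');crop('side7',235,135,360,260,5,'f1')
E
python3 go.py .5228 -.2016 .066 11.8
```

```text
t 11.1167 pos [ 0.5172 -0.2069  0.1248] zaxis yaw 11.67 open 0.499 F [ 0.3 -0.4 -0.4] M [-0.07 -0.07  0.  ]
turn units [ 0.007 -0.029  0.034]
shift units now [-0.21  2.94  0.33]  after turn [-0.2    2.939  0.33 ]
```

View pics/f1.png

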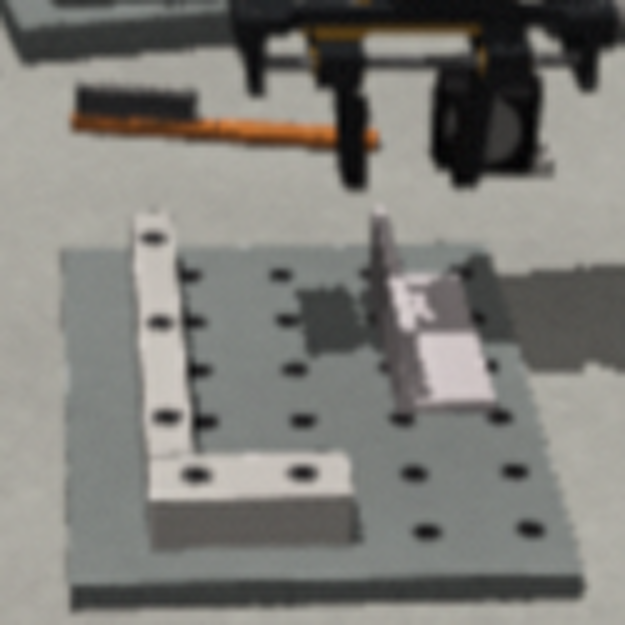

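View pics/top7.png

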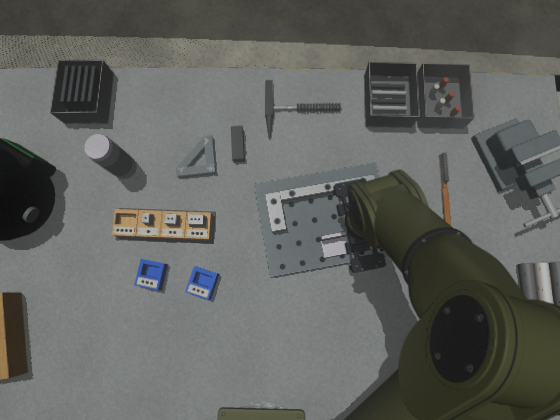

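send_rows --motion '[[[0, -0.03, 0.03, -0.2, 0.4, 0.33, 0], [0, 0, 0, 0, 0.7, 0, 0], [0, 0, 0, 0, 0.7, 0, 0], [0, 0, 0, 0, 0.7, 0, 0], [0, 0, 0, 0, 0.44, 0, 0]]]'

```text
clock: 11.53
tool_pos: [0.5241, -0.1943, 0.0647]
eef_rot: [-0.55, 0.445, -0.442, 0.552]
contact_force: [-0.1, 0.1, 0.4]
opening: 0.499
```

```bash
python3 - <<'E'
from h import *
snap('side','side8');crop('side8',235,135,360,260,5,'f2')
E
python3 go.py .5228 -.2016 .066 11.8
```

```text
t 11.5833 pos [ 0.5233 -0.1944  0.0636] zaxis yaw 12.32 open 0.5 F [ 0.1 -0.5  0.2] M [-0.06 -0.06 -0.01]
turn units [ 0.018  0.113 -0.064]
shift units now [ 0.34 -0.12 -0.1 ]  after turn [ 0.346 -0.118 -0.099]
```

View pics/f2.png

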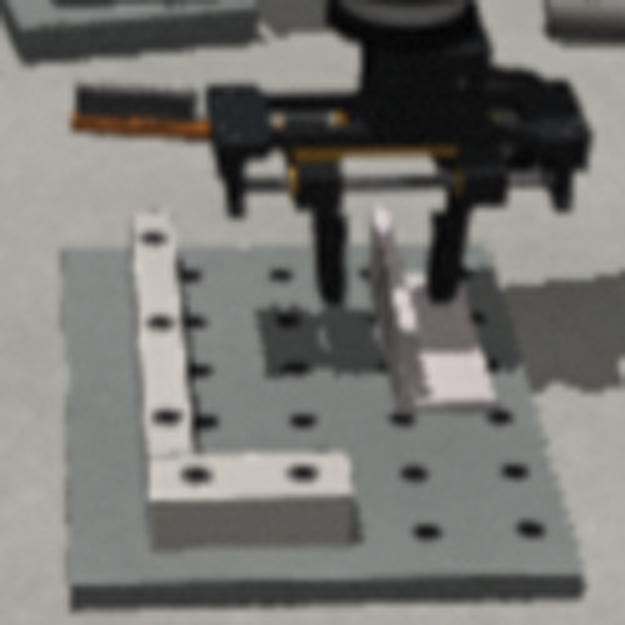

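send_rows --motion '[[[0.02, 0.11, -0.06, 0.34, -0.12, -0.1, 0], [0, 0, 0, 0, 0, 0, 1], [0, 0, 0, 0, 0, 0, 1], [0, 0, 0, 0, 0, 0, 1], [0, 0, 0, 0, 0, 0, 1]]]' --force 30

```text
clock: 12.0
tool_pos: [0.5237, -0.2043, 0.0691]
eef_rot: [-0.548, 0.445, -0.448, 0.548]
contact_force: [-0.6, -0.2, -0.3]
opening: 0.225
```

send_rows --motion '[[[0, 0, 0, 0, 0, 0, 1], [0, 0, 0, 0, 0, 0, 1], [0, 0, 0, 0, 0, 0, 1], [0, 0, 0, 0, 0, 0, 1], [0, 0, 0, 0, 0, 0, 1]]]'

```text
clock: 12.42
tool_pos: [0.5233, -0.2043, 0.0687]
eef_rot: [-0.548, 0.445, -0.448, 0.548]
contact_force: [-0.6, 0.8, 3.3]
opening: 0.088
```

```bash
python3 - <<'E'
from h import *
snap('side','side9');crop('side9',235,135,360,260,5,'f3')
E
python3 go.py .6124 -.1031 .066 11
```

```text
t 12.4667 pos [ 0.5233 -0.2043  0.0687] zaxis yaw 11.64 open 0.082 F [-0.7  0.2  5. ] M [-0.03  0.11 -0.05]
turn units [-0.031  0.14   0.034]
shift units now [-4.06  0.14  5.38]  after turn [-4.117  0.135  5.34 ]
```

View pics/f3.png

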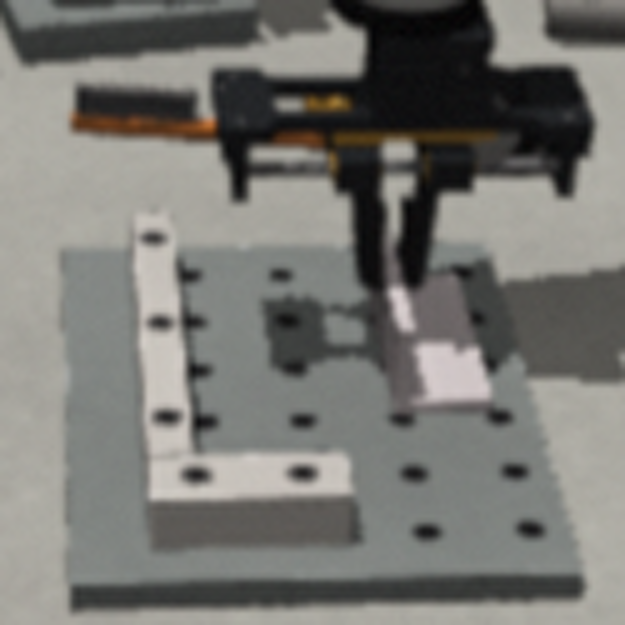

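send_rows --motion '[[[0, 0.07, 0, -0.4, 0, 0.5, 1], [0, 0.07, 0, -0.5, 0, 0.6, 1], [0, 0, 0, -0.5, 0, 0.6, 1], [0, 0, 0, -0.5, 0, 0.6, 1], [0, 0, 0, -0.5, 0, 0.6, 1]]]'

```text
clock: 12.88
tool_pos: [0.5718, -0.145, 0.0687]
eef_rot: [-0.546, 0.448, -0.451, 0.546]
contact_force: [-0.8, -1.4, 4.8]
opening: 0.086
```

```bash
python3 go.py .6124 -.1031 .068 11; python3 - <<'E'
from h import *
snap('side','sideA');crop('sideA',235,135,360,260,5,'f4')
E
```

```text
t 12.8833 pos [ 0.5718 -0.145   0.0687] zaxis yaw 11.02 open 0.086 F [-0.8 -1.4  4.8] M [-0.35  0.16  0.  ]
turn units [-0.032  0.004  0.037]
shift units now [-1.67  0.04  2.39]  after turn [-1.671  0.036  2.392]
```

View pics/f4.png

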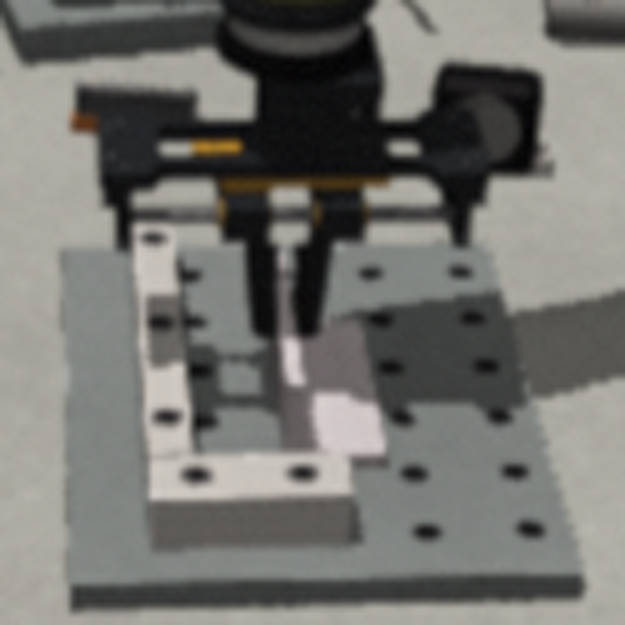

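send_rows --motion '[[[0, 0, 0, -0.3, 0, 0.42, 1], [0, 0, 0, -0.3, 0, 0.42, 1], [0, 0, 0, -0.3, 0, 0.42, 1], [0, 0, 0, -0.3, 0, 0.42, 1], [0, 0, 0, -0.3, 0, 0.42, 1]]]'

```text
clock: 13.35
tool_pos: [0.6064, -0.1088, 0.0687]
eef_rot: [0.546, -0.449, 0.451, -0.545]
contact_force: [-1.0, -0.9, 6.2]
opening: 0.087
```

```bash
python3 go.py .6124 -.1031 .068 11
```

```text
t 13.35 pos [ 0.6064 -0.1088  0.0687] zaxis yaw 10.98 open 0.087 F [-1.  -0.9  6.2] M [-0.38  0.3  -0.01]
turn units [-0.016 -0.004  0.047]
shift units now [-0.22  0.04  0.35]  after turn [-0.224  0.037  0.347]
```

send_rows --motion '[[[0, 0, 0, -0.04, 0, 0.08, 1], [0, 0, 0, -0.04, 0, 0.08, 1], [0, 0, 0, -0.04, 0, 0.06, 1], [0, 0, 0, -0.04, 0, 0.05, 1], [0, 0, 0, -0.04, 0, 0.05, 1]]]'

```text
clock: 13.77
tool_pos: [0.6105, -0.1061, 0.0687]
eef_rot: [0.547, -0.449, 0.451, -0.544]
contact_force: [-2.7, -5.6, 10.5]
opening: 0.089
```

```bash
python3 go.py .6124 -.1031 .068 11;python3 - <<'E'
from h import *
snap('side','sideB');crop('sideB',235,165,335,250,7,'f5')
E
```

```text
t 13.7667 pos [ 0.6105 -0.1061  0.0687] zaxis yaw 10.93 open 0.089 F [-2.7 -5.6 10.5] M [-1.15  0.71  0.03]
turn units [ 0.017 -0.015  0.076]
shift units now [-0.13  0.04  0.12]  after turn [-0.127  0.037  0.122]
```

View pics/f5.png

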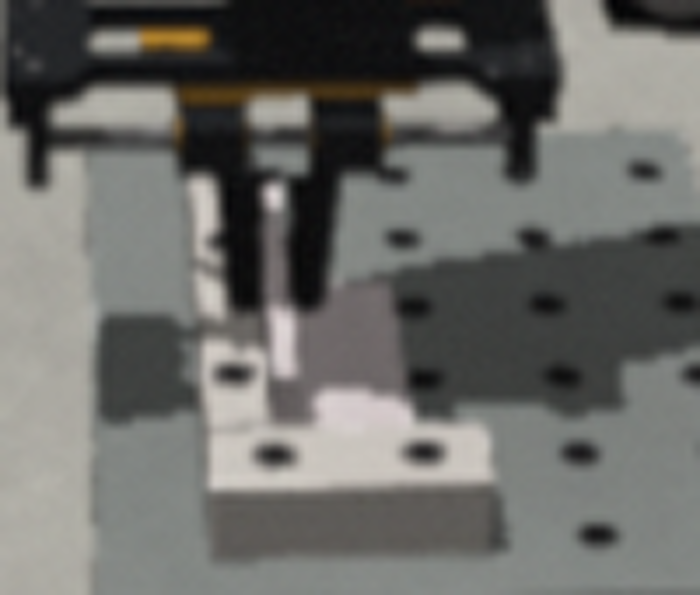

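send_rows --motion '[[[0, 0, 0, 0, 0, 0.06, 1], [0, 0, 0, 0, 0, 0.06, 1], [0, 0, 0, 0, 0, 0.05, 1], [0, 0, 0, 0, 0, 0, 1], [0, 0, 0, 0, 0, 0, 1]]]'

```text
clock: 14.23
tool_pos: [0.6118, -0.1058, 0.0687]
eef_rot: [0.548, -0.45, 0.451, -0.542]
contact_force: [-7.6, -4.8, 12.3]
opening: 0.085
```

```bash
python3 go.py .6124 -.1031 .068 11
```

```text
t 14.2333 pos [ 0.6118 -0.1058  0.0687] zaxis yaw 10.91 open 0.085 F [-7.6 -4.8 12.3] M [-0.94  1.45  0.09]
turn units [ 0.067 -0.02   0.076]
shift units now [-0.13  0.03  0.05]  after turn [-0.128  0.036  0.054]
```

send_rows --motion '[[[0, 0, 0, 0, 0, 0, 0.6], [0, 0, 0, 0, 0, 0, 0.6], [0, 0, 0, 0, 0, 0, 0.6], [0, 0, 0, 0, 0, 0, 0.6], [0, 0, 0, 0, 0, 0, 0.6]]]'

```text
clock: 14.65
tool_pos: [0.6153, -0.1021, 0.0682]
eef_rot: [-0.545, 0.449, -0.451, 0.546]
contact_force: [0.7, -0.3, 0.1]
opening: 0.203
```

```bash
python3 go.py .6124 -.1031 .068 11
```

```text
t 14.65 pos [ 0.6153 -0.1021  0.0682] zaxis yaw 11.03 open 0.203 F [ 0.7 -0.3  0.1] M [-0.02 -0.05  0.  ]
turn units [-0.032  0.006  0.021]
shift units now [ 0.02  0.01 -0.15]  after turn [ 0.02   0.01  -0.154]
```

send_rows --motion '[[[0, 0, 0, 0, -0.4, 0, 0.6], [0, 0, 0, 0, -0.9, 0, 0.6], [0, 0, 0, 0, -1, 0, 0.6], [0, 0, 0, 0, -1, 0, 0.6], [0, 0, 0, 0, -1, 0, 0.6]]]'

```text
clock: 15.07
tool_pos: [0.615, -0.1022, 0.1559]
eef_rot: [-0.545, 0.448, -0.451, 0.546]
contact_force: [-0.9, -0.2, 0.5]
opening: 0.203
```

```bash
python3 - <<'E'
from h import *
a=snap('top','topC');snap('side','sideC');crop('sideC',235,165,335,250,7,'f6');crop('topC',250,160,400,280,5,'f7')
print(get_state()['q'].round(2) if hasattr(get_state()['q'],'round') else get_state()['q'])
th=np.radians(11);O=np.array([564.1,-148.1])/1000
w=O+37e-3*np.array([np.cos(th),np.sin(th)])+35e-3*np.array([-np.sin(th),np.cos(th)]);print(w)
E
python3 arc.py .5938 -.1067 .10 -79 5;python3 arc.py .5938 -.1067 .10 101 5
```

```text
[ 0.36  0.84 -0.5   1.65  0.53  0.78 -0.19]
[ 0.59374189 -0.10668312]
from [ 0.6174 -0.1021  0.1583] 11.0 ry 0.785
0 [0.01, 0.12, -0.05]
1 [0.02, 0.12, -0.04]
2 [0.03, 0.12, -0.03]
3 [0.04, 0.12, -0.02]
4 [0.05, 0.12, -0.01]
from [ 0.6174 -0.1021  0.1583] 11.0 ry -0.785
0 [-0.01, 0.12, -0.05]
1 [-0.02, 0.12, -0.04]
2 [-0.03, 0.12, -0.03]
3 [-0.04, 0.12, -0.02]
4 [-0.05, 0.12, -0.01]
```

View pics/f6.png

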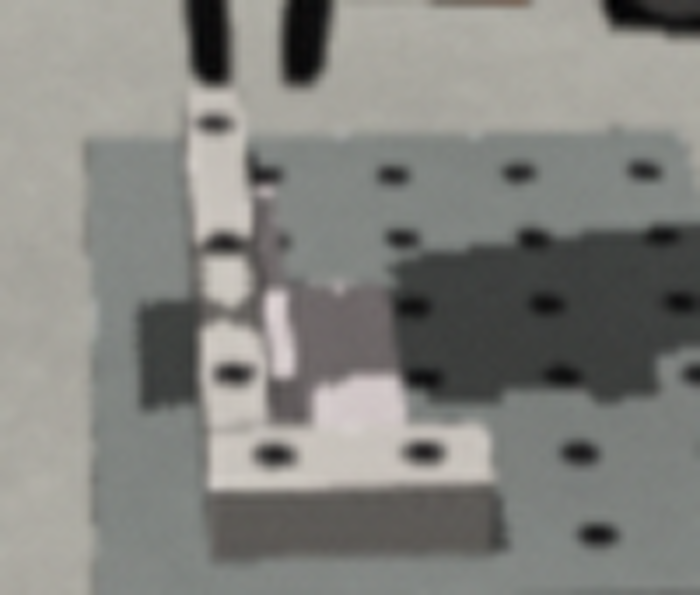

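View pics/f7.png

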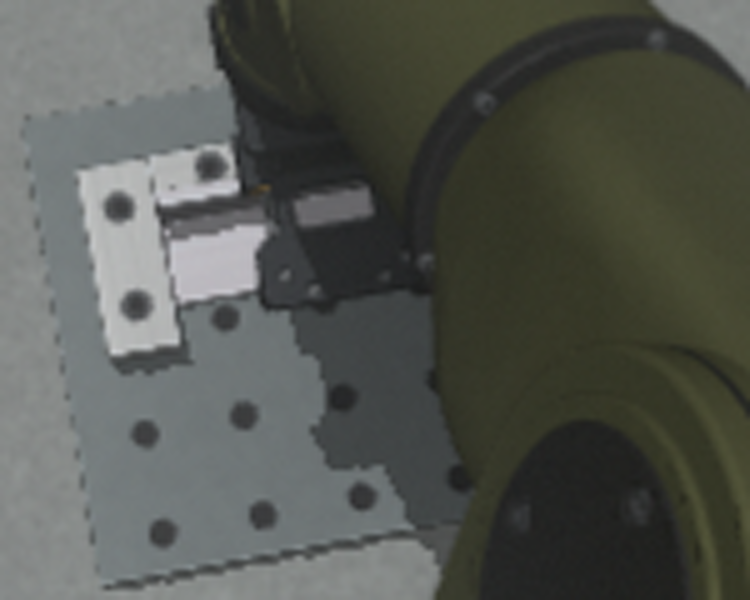

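```bash
python3 - <<'E'
from h import *
t=load('topC');s=load('sideC')
th=np.radians(11);O=np.array([564.1,-148.1]);U=np.array([[np.cos(th),np.sin(th)],[-np.sin(th),np.cos(th)]])
def C(p,k,o): return (np.array(p,float)+.5)/k-.5+np.array(o)
def T(S,n,p,z,k,o,b=(0,0)): print(n,((ray(S,C(p,k,o),z)[:,:2]*1000-O-np.array(b))@U.T).round(1).tolist())
T(t,'flat edge',[(180,303),(260,287)],.024,5,(250,160))
T(t,'leg top back/front',[(160,208),(265,193),(168,225),(265,209)],.066,5,(250,160))
T(t,'fence edge',[(158,202),(238,188)],.048,5,(250,160))
b=(-3,8)
T(s,'S leg top back: ',[(265,292),(258,190)],.066,7,(235,165),b)
T(s,'S leg top front: ',[(296,378),(275,190)],.066,7,(235,165),b)
T(s,'S fence top: ',[(268,425),(245,130)],.048,7,(235,165),b)
T(s,'S flat edge: ',[(405,420),(390,290)],.024,7,(235,165),b)
T(s,'S stop far edge: ',[(268,425),(490,425)],.046,7,(235,165),b)
E
```

```text
flat edge [[10.0, 97.3], [11.1, 56.5]]
leg top back/front [[50.9, 99.8], [49.4, 48.4], [42.0, 97.4], [41.6, 49.8]]
fence edge [[57.7, 99.9], [57.9, 59.8]]
S leg top back:  [[58.4, 44.3], [57.8, -27.1]]
S leg top front:  [[50.5, 100.1], [51.6, -27.0]]
S fence top:  [[59.7, 101.1], [59.3, -105.1]]
S flat edge:  [[9.7, 62.5], [8.7, -25.3]]
S stop far edge:  [[59.5, 98.0], [-15.6, 100.0]]
```

```bash
cat > jig.py <<'E'
from go import *
import sys
th=np.radians(11);O=np.array([.5641,-.1481]);U=np.array([[np.cos(th),np.sin(th)],[-np.sin(th),np.cos(th)]])
def J(x,y): return O+np.array([x,y])/1000@U
def cur():
    st=get_state();print('jig pos mm',(U@(st['tool_pos'][:2]-O)*1000).round(1),'z',(st['tool_pos'][2]*1000).round(1),'Fjig',(U@st['contact_force'][:2]).round(1),'Fz',round(st['contact_force'][2],1))
if __name__=='__main__':
    a=list(map(float,sys.argv[1:])); cur(); w=J(a[0],a[1]); print(w.round(4)); plan(w[0],w[1],a[2]/1000,a[3])
E
python3 jig.py 49 -70 90 101; python3 arc.py .6256 -.2075 .10 101 4
```

```text
jig pos mm [61.1 35. ] z 158.3 Fjig [1.  0.4] Fz -0.5
[ 0.6256 -0.2075]
t 15.1667 pos [ 0.6174 -0.1021  0.1583] zaxis yaw 11.0 open 0.203 F [ 0.9  0.6 -0.5] M [-0.09 -0.11  0.02]
turn units [ -0.055 -19.635   0.126]
shift units now [ 5.24  3.43 -0.64]  after turn [-0.605  3.417 -5.25 ]
from [ 0.6174 -0.1021  0.1583] 11.0 ry -0.982
0 [0.25, 0.15, -0.08]
1 [0.2, 0.15, -0.17]
2 [0.12, 0.15, -0.24]
3 [0.02, 0.15, -0.26]
```

send_rows --motion '[[[0, -0.98, 0, 0.25, 0.1, -0.08, 1], [0, -0.98, 0, 0.25, 0.1, -0.08, 1], [0, -0.98, 0, 0.25, 0.1, -0.08, 1], [0, -0.98, 0, 0.25, 0.1, -0.08, 1], [0, -0.98, 0, 0.25, 0.1, -0.08, 1]]]' --force 40

```text
clock: 15.58
tool_pos: [0.6156, -0.1288, 0.144]
eef_rot: [0.624, -0.333, 0.335, -0.623]
contact_force: [0.3, -0.2, -0.7]
opening: 0.003
```

send_rows --motion '[[[0, -0.98, 0, 0.2, 0.15, -0.17, 1], [0, -0.98, 0, 0.2, 0.15, -0.17, 1], [0, -0.98, 0, 0.2, 0.15, -0.17, 1], [0, -0.98, 0, 0.2, 0.15, -0.17, 1], [0, -0.98, 0, 0.2, 0.15, -0.17, 1]]]'

```text
clock: 16.0
tool_pos: [0.6166, -0.1549, 0.1289]
eef_rot: [0.677, -0.205, 0.207, -0.676]
contact_force: [-0.2, -0.3, 0.1]
opening: 0.008
```

send_rows --motion '[[[0, -0.98, 0, 0.12, 0.15, -0.24, 1], [0, -0.98, 0, 0.12, 0.15, -0.24, 1], [0, -0.98, 0, 0.12, 0.15, -0.24, 1], [0, -0.98, 0, 0.12, 0.15, -0.24, 1], [0, -0.98, 0, 0.12, 0.15, -0.24, 1]]]'

```text
clock: 16.42
tool_pos: [0.6173, -0.1816, 0.1139]
eef_rot: [0.704, -0.07, 0.071, -0.703]
contact_force: [0.6, 0.2, 0.3]
opening: 0.005
```

send_rows --motion '[[[0, -0.98, 0, 0.02, 0.15, -0.26, 1], [0, -0.98, 0, 0.02, 0.15, -0.26, 1], [0, -0.98, 0, 0.02, 0.15, -0.26, 1], [0, -0.98, 0, 0.02, 0.15, -0.26, 1], [0, -0.98, 0, 0.02, 0.15, -0.26, 1]]]'

```text
clock: 16.83
tool_pos: [0.6181, -0.2076, 0.099]
eef_rot: [0.705, 0.069, -0.068, -0.703]
contact_force: [-0.7, 0.4, -0.3]
opening: 0.003
```

```bash
python3 jig.py 48 -70 80 101
```

```text
jig pos mm [ 41.7 -68.7] z 99.0 Fjig [-0.6  0.5] Fz -0.3
[ 0.6246 -0.2077]
t 16.8333 pos [ 0.6181 -0.2076  0.099 ] zaxis yaw 101.07 open 0.003 F [-0.7  0.4 -0.3] M [ 0.02 -0.14 -0.01]
turn units [0.027 0.015 0.017]
shift units now [ 0.31  0.95 -0.06]  after turn [ 0.315  0.948 -0.065]
```

send_rows --motion '[[[0.03, 0.01, 0.02, 0.11, 0.7, -0.06, 1], [0, 0, 0, 0.1, 0.7, 0, 1], [0, 0, 0, 0, 0.7, 0, 1], [0, 0, 0, 0, 0.6, 0, 1], [0, 0, 0, 0, 0.3, 0, 1]]]'

```text
clock: 17.25
tool_pos: [0.6216, -0.207, 0.0368]
eef_rot: [-0.704, -0.066, 0.068, 0.704]
contact_force: [-0.2, -0.1, -0.3]
opening: 0.005
```

```bash
python3 jig.py 46 -47 36 101;python3 - <<'E'
from h import *
snap('side','sideD');crop('sideD',235,135,335,240,5.5,'g1')
E
```

```text
jig pos mm [ 45.2 -68.8] z 36.8 Fjig [-0.3 -0.1] Fz -0.3
[ 0.6182 -0.1855]
t 17.25 pos [ 0.6216 -0.207   0.0368] zaxis yaw 100.81 open 0.005 F [-0.2 -0.1 -0.3] M [ 0.09 -0.14 -0.  ]
turn units [-0.015 -0.041 -0.033]
shift units now [0.04 0.04 1.09]  after turn [0.041 0.041 1.09 ]
```

View pics/g1.png

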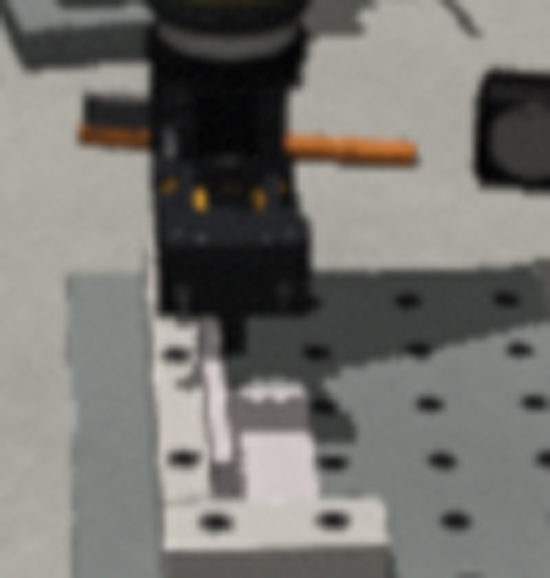

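send_rows --motion '[[[-0.01, -0.04, -0.03, 0, 0, 0.3, 1], [0, 0, 0, 0, 0, 0.3, 1], [0, 0, 0, 0, 0, 0.3, 1], [0, 0, 0, 0, 0, 0.08, 1], [0, 0, 0, 0, 0, 0.08, 1]]]'

```text
clock: 17.72
tool_pos: [0.6194, -0.1859, 0.0406]
eef_rot: [0.704, 0.07, -0.067, -0.704]
contact_force: [0.5, 0.4, 0.3]
opening: 0.005
```

```bash
python3 jig.py 46 -47 36 101
```

```text
jig pos mm [ 47.1 -47.7] z 40.6 Fjig [0.6 0.3] Fz 0.3
[ 0.6182 -0.1855]
t 17.7167 pos [ 0.6194 -0.1859  0.0406] zaxis yaw 101.05 open 0.005 F [0.5 0.4 0.3] M [ 0.04 -0.1  -0.04]
turn units [0.012 0.011 0.054]
shift units now [-0.06  0.23  0.03]  after turn [-0.054  0.228  0.034]
```

send_rows --motion '[[[0, 0, 0, -0.05, 0.1, 0.06, 1], [0, 0, 0, 0, 0, 0.06, 1], [0, 0, 0, 0, 0, 0.06, 1], [0, 0, 0, 0, 0, 0.06, 1], [0, 0, 0, 0, 0, 0.06, 1]]]'

```text
clock: 18.13
tool_pos: [0.6171, -0.1838, 0.0377]
eef_rot: [0.705, 0.068, -0.066, -0.702]
contact_force: [1.6, -6.6, 0.7]
opening: 0.005
```

```bash
python3 jig.py 46 -47 36 101
```

```text
jig pos mm [ 45.2 -45.1] z 37.7 Fjig [ 0.3 -6.7] Fz 0.7
[ 0.6182 -0.1855]
t 18.1333 pos [ 0.6171 -0.1838  0.0377] zaxis yaw 100.86 open 0.005 F [ 1.6 -6.6  0.7] M [-1.06 -0.38 -0.11]
turn units [ 0.057 -0.03   0.034]
shift units now [ 0.04  0.08 -0.09]  after turn [ 0.041  0.083 -0.094]
```

send_rows --motion '[[[0, 0, 0, 0, 0, 0.05, 1], [0, 0, 0, 0, 0, 0.05, 1], [0, 0, 0, 0, 0, 0.05, 1], [0, 0, 0, 0, 0, 0, 1], [0, 0, 0, 0, 0, 0, 1]]]'

```text
clock: 18.55
tool_pos: [0.617, -0.1837, 0.0379]
eef_rot: [0.707, 0.067, -0.065, -0.701]
contact_force: [2.2, -9.1, 0.6]
opening: 0.004
```

```bash
python3 jig.py 46 -47 36 101
```

```text
jig pos mm [ 45.1 -45. ] z 37.9 Fjig [ 0.4 -9.4] Fz 0.6
[ 0.6182 -0.1855]
t 18.55 pos [ 0.617  -0.1837  0.0379] zaxis yaw 100.72 open 0.004 F [ 2.2 -9.1  0.6] M [-1.45 -0.47 -0.05]
turn units [ 0.105 -0.06   0.037]
shift units now [ 0.04  0.1  -0.1 ]  after turn [ 0.043  0.094 -0.099]
```

send_rows --motion '[[[0, 0, 0, 0, 0, -0.5, 1], [0, 0, 0, -0.2, -0.4, -0.3, 1], [0, 0, 0, -0.2, -0.8, 0, 1], [0, 0, 0, 0, -0.8, 0, 1], [0, 0, 0, 0, -0.8, 0, 1]]]'

```text
clock: 18.97
tool_pos: [0.6113, -0.1945, 0.096]
eef_rot: [-0.704, -0.07, 0.066, 0.704]
contact_force: [0.3, 0.3, 0.7]
opening: 0.007
```

```bash
python3 jig.py 34 35 90 101
```

```text
jig pos mm [ 37.5 -54.5] z 96.0 Fjig [0.3 0.2] Fz 0.7
[ 0.5908 -0.1073]
t 18.9667 pos [ 0.6113 -0.1945  0.096 ] zaxis yaw 101.03 open 0.007 F [0.3 0.3 0.7] M [ 0.13 -0.16 -0.02]
turn units [-0.004  0.007  0.055]
shift units now [-0.17  0.3   4.48]  after turn [-0.176  0.301  4.477]
```

send_rows --motion '[[[0, 0, 0.05, -0.1, 0, 0.7, 1], [0, 0, 0, -0.1, 0, 1, 1], [0, 0, 0, 0, 0, 1, 1], [0, 0, 0, 0, 0, 1, 1], [0, 0, 0, 0, 0, 0.75, 1]]]'

```text
clock: 19.38
tool_pos: [0.5908, -0.1057, 0.096]
eef_rot: [-0.704, -0.069, 0.068, 0.704]
contact_force: [-0.5, 0.1, 1.0]
opening: 0.008
```

```bash
python3 - <<'E'
from h import *
snap('side','sideE');crop('sideE',235,135,335,240,5.5,'g2');snap('top','topE');crop('topE',100,195,225,250,6,'g3')
E
python3 jig.py 37 35 45 101
```

```text
jig pos mm [34.7 38. ] z 96.1 Fjig [-1.2 -0.2] Fz -0.2
[ 0.5937 -0.1067]
t 19.4833 pos [ 0.591  -0.1042  0.0961] zaxis yaw 101.36 open 0.006 F [-1.2 -0.4 -0.2] M [ 0.07 -0.13  0.03]
turn units [-0.02   0.078  0.028]
shift units now [ 0.11  2.55 -0.15]  after turn [ 0.113  2.554 -0.148]
```

View pics/g2.png

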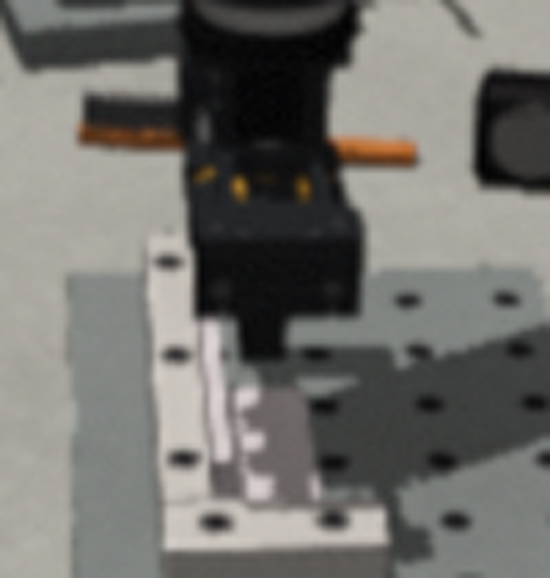

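View pics/g3.png

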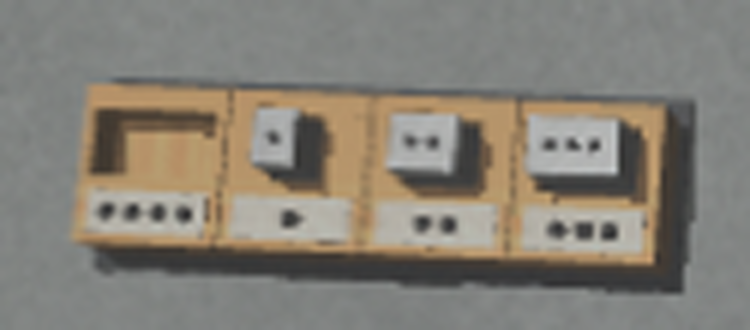

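send_rows --motion '[[[0, 0.07, 0, 0, 0.6, -0.15, 1], [0, 0, 0, 0, 0.6, 0, 1], [0, 0, 0, 0, 0.6, 0, 1], [0, 0, 0, 0, 0.5, 0, 1], [0, 0, 0, 0, 0.3, 0, 1]]]'

```text
clock: 19.9
tool_pos: [0.5898, -0.1129, 0.0392]
eef_rot: [0.704, 0.064, -0.067, -0.704]
contact_force: [0.8, -0.7, -0.5]
opening: 0.005
```

```bash
python3 jig.py 42 35 40 101
```

```text
jig pos mm [32.  29.6] z 39.2 Fjig [ 0.6 -0.8] Fz -0.5
[ 0.5987 -0.1057]
t 19.9 pos [ 0.5898 -0.1129  0.0392] zaxis yaw 100.58 open 0.005 F [ 0.8 -0.7 -0.5] M [ 0.1  -0.16 -0.06]
turn units [ 0.007 -0.091 -0.046]
shift units now [ 0.5  -0.04  0.27]  after turn [ 0.501 -0.041  0.268]
```

send_rows --motion '[[[0, -0.05, -0.03, 0.12, -0.03, 0.1, 1], [0, 0, 0, 0.12, 0, 0.1, 1], [0, 0, 0, 0.12, 0, 0, 1], [0, 0, 0, 0.06, 0, 0, 1], [0, 0, 0, 0.06, 0, 0, 1]]]'

```text
clock: 20.32
tool_pos: [0.5966, -0.1059, 0.0421]
eef_rot: [0.704, 0.066, -0.069, -0.703]
contact_force: [-9.5, 0.3, 5.6]
opening: 0.004
```

```bash
python3 jig.py 42 35 40 101
```

```text
jig pos mm [40.  35.2] z 42.1 Fjig [-9.2  2.1] Fz 5.6
[ 0.5987 -0.1057]
t 20.3167 pos [ 0.5966 -0.1059  0.0421] zaxis yaw 100.96 open 0.004 F [-9.5  0.3  5.6] M [0.09 1.66 0.16]
turn units [ 0.009 -0.01  -0.061]
shift units now [ 0.1   0.11 -0.01]  after turn [ 0.101  0.106 -0.012]
```

send_rows --motion '[[[0, 0, 0, 0, 0.06, 0.05, 1], [0, 0, 0, 0, 0.06, 0.05, 1], [0, 0, 0, 0, 0.06, 0.05, 1], [0, 0, 0, 0, 0, 0, 1], [0, 0, 0, 0, 0, 0, 1]]]'

```text
clock: 20.73
tool_pos: [0.5964, -0.1047, 0.0386]
eef_rot: [0.705, 0.066, -0.069, -0.703]
contact_force: [-6.6, -2.3, 3.1]
opening: 0.002
```

```bash
python3 jig.py 42 35 40 101
```

```text
jig pos mm [40.  36.4] z 38.6 Fjig [-6.9 -1. ] Fz 3.1
[ 0.5987 -0.1057]
t 20.7333 pos [ 0.5964 -0.1047  0.0386] zaxis yaw 100.9 open 0.002 F [-6.6 -2.3  3.1] M [-0.46  1.13  0.08]
turn units [ 0.043 -0.023 -0.057]
shift units now [ 0.1  -0.07 -0.07]  after turn [ 0.101 -0.07  -0.071]
```

send_rows --motion '[[[0, 0, 0, 0.03, 0.08, 0, 1], [0, 0, 0, 0.03, 0.08, 0, 1], [0, 0, 0, 0.03, 0.08, 0, 1], [0, 0, 0, 0, 0, 0, 1], [0, 0, 0, 0, 0, 0, 1]]]'

```text
clock: 21.15
tool_pos: [0.5964, -0.1047, 0.0384]
eef_rot: [0.706, 0.065, -0.07, -0.701]
contact_force: [-21.8, -5.5, 41.6]
opening: 0.004
```

```bash
python3 jig.py 42 35 40 101
```

```text
jig pos mm [40.  36.4] z 38.4 Fjig [-22.4  -1.2] Fz 41.6
[ 0.5987 -0.1057]
t 21.15 pos [ 0.5964 -0.1047  0.0384] zaxis yaw 100.92 open 0.004 F [-21.8  -5.5  41.6] M [-0.81  3.89  0.21]
turn units [ 0.082 -0.019 -0.09 ]
shift units now [ 0.1  -0.08 -0.07]  after turn [ 0.099 -0.08  -0.072]
```

send_rows --motion '[[[0, 0, 0, -0.02, -0.08, 0, 1], [0, 0, 0, -0.02, -0.07, 0, 1], [0, 0, 0, 0, 0, 0, 1], [0, 0, 0, 0, 0, 0, 1], [0, 0, 0, 0, 0, 0, 1]]]'

```text
clock: 21.57
tool_pos: [0.5964, -0.1047, 0.0385]
eef_rot: [0.706, 0.065, -0.069, -0.702]
contact_force: [-13.0, -3.4, 17.9]
opening: 0.002
```

```bash
python3 jig.py 42 35 40 101
```

```text
jig pos mm [40.  36.5] z 38.5 Fjig [-13.4  -0.9] Fz 17.9
[ 0.5987 -0.1057]
t 21.5667 pos [ 0.5964 -0.1047  0.0385] zaxis yaw 100.92 open 0.002 F [-13.   -3.4  17.9] M [-0.68  2.24  0.22]
turn units [ 0.059 -0.018 -0.077]
shift units now [ 0.1  -0.07 -0.07]  after turn [ 0.101 -0.074 -0.073]
```

send_rows --motion '[[[0, 0, 0, 0, -0.04, 0, 1], [0, 0, 0, 0, 0, 0, 1], [0, 0, 0, 0, 0, 0, 1], [0, 0, 0, 0, 0, 0, 1], [0, 0, 0, 0, 0, 0, 1]]]'

```text
clock: 21.98
tool_pos: [0.5964, -0.1047, 0.0385]
eef_rot: [0.706, 0.065, -0.069, -0.702]
contact_force: [-11.5, -2.6, 13.7]
opening: 0.005
```

```bash
python3 jig.py 42 35 40 101; python3 - <<'E'
from h import *
snap('side','sideF');crop('sideF',235,135,335,240,5.5,'g4');snap('top','topF');crop('topF',250,160,400,280,5,'g5')
E
python3 jig.py 42 35 40 101
```

```text
jig pos mm [40.  36.5] z 38.5 Fjig [-11.8  -0.4] Fz 13.7
[ 0.5987 -0.1057]
t 21.9833 pos [ 0.5964 -0.1047  0.0385] zaxis yaw 100.92 open 0.005 F [-11.5  -2.6  13.7] M [-0.61  1.91  0.16]
turn units [ 0.053 -0.017 -0.079]
shift units now [ 0.1  -0.07 -0.07]  after turn [ 0.102 -0.074 -0.073]
jig pos mm [40.  36.4] z 38.5 Fjig [-12.   -0.8] Fz 12.2
[ 0.5987 -0.1057]
t 22.0833 pos [ 0.5964 -0.1047  0.0385] zaxis yaw 100.91 open 0.004 F [-11.7  -3.   12.2] M [-0.6   1.96  0.19]
turn units [ 0.054 -0.019 -0.079]
shift units now [ 0.1  -0.07 -0.07]  after turn [ 0.102 -0.073 -0.07 ]
```

View pics/g4.png

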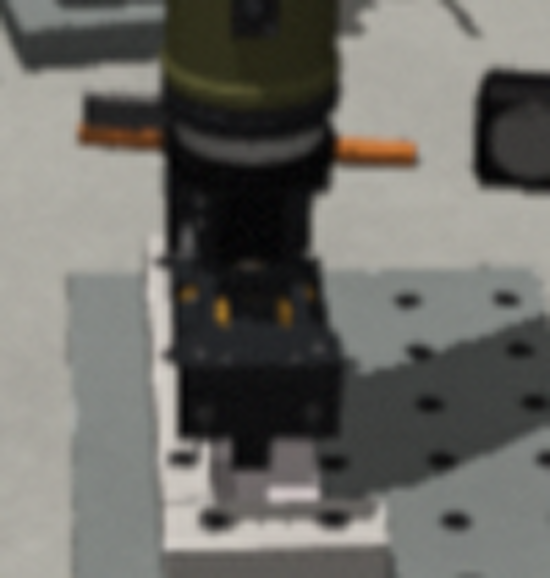

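View pics/g5.png

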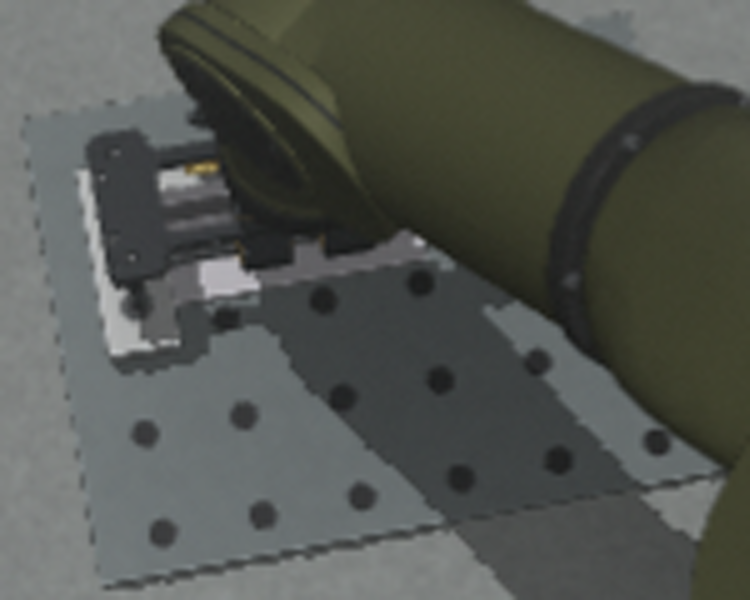

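View pics/sideF.png

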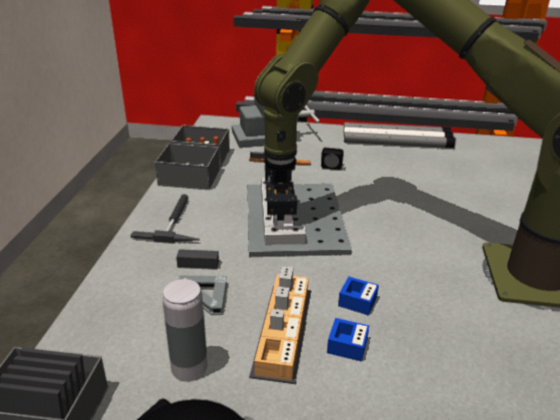

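```bash
python3 - <<'E'
from h import *
from jig import J
t=load('topF')
for n,(x,y,z) in {'nearflat':(10,100,24),'farflat':(10,-30,24),'farflat bottom':(10,-30,16),'stop corner':(-13,100,46)}.items():
    w=J(x,y); print(n,(proj(t,[w[0],w[1],z/1000])[0]).round(2))
crop('topF',278,200,348,230,11,'g6')
E
python3 jig.py 42 35 40 101
```

```text
nearflat [284.53 220.37]
farflat [335.6  211.53]
farflat bottom [335.26 212.09]
stop corner [286.08 228.14]
jig pos mm [40.  36.4] z 38.5 Fjig [-12.   -0.8] Fz 12.2
[ 0.5987 -0.1057]
t 22.0833 pos [ 0.5964 -0.1047  0.0385] zaxis yaw 100.91 open 0.004 F [-11.7  -3.   12.2] M [-0.6   1.96  0.19]
turn units [ 0.054 -0.019 -0.079]
shift units now [ 0.1  -0.07 -0.07]  after turn [ 0.102 -0.073 -0.07 ]
```

View pics/g6.png

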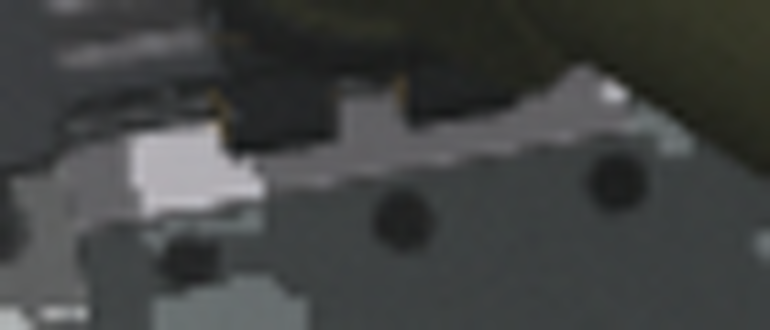

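```bash
python3 -c "
from h import *
print(job.finish_job())"
```

```text
the job is handed in; nothing more can be done
None
```

I put the setting block back in its pocket, fitted the angle into the jig corner, and handed the job in at about 22 s while still pushing.

- **Setting block:** It stands upright in the wooden three-dot pocket and I let go of it. I felt it touch the floor at the expected height. The later pictures show it level with the two stored blocks.
- **Angle:** I gripped the top of its upright leg, slid it to the fence and stop, then butted its end with about 9 N; it did not move any further. Seen from above, its far corner lies within about 1 mm of where a butted angle should be. The side view, corrected for the offset below, put its back within about 2 mm of the fence.
- **Final push:** The closed fingertips are in the inside corner. The last reading was about 12 N towards the fence and 12 N down, with under 1 N sideways.

**Checks that disagreed or went over:**
- The side camera read about 8 mm off the top camera at the jig, mostly in y. The gripper's known position agreed with the top camera, so I trusted that one.
- My first reading of the upright leg's edges in one top view did not fit the other checks. I think I had picked up shadow edges there, so I set it aside.
- The downward push briefly reached about 42 N, with about 22 N towards the fence, at the fingertips before I eased it back.

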